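# Load a specimen mount and slide it home under the low reader bridge

## Task

Put the square specimen mount fully down into the pocket of the sample carrier on the reader, then slide the carrier along its rails under the low measuring bridge until it has pushed the contact plunger at the far end fully in, and leave it there. Where the far stop is set today is not known, so feel for it and stop as soon as the plunger is home: press on the plunger with less than 10 N, do not bump the bridge, and leave the other things on the bench where they are.

Things in the scene. Friction and masses are not known exactly. Their poses are not given: they have to be found in the camera images.
- reader: White bench reader, fixed: base 340 (x) x 150 (y) x 20 mm, flat deck on top. Origin: centre of its underside; x along the rails, from the loading end to the bridge; z up. Two rails, 12 mm high and wide, 94 mm apart. The measuring bridge, 148 mm wide, crosses them at x = 45 to 95 mm; underside 44 mm, top 90 mm above the bench, a black lens ring on it to 104 mm. Position and yaw vary.
- head (a point): Centre of the underside of the measuring bridge, 70 mm ahead (x) of the reader's origin and 44 mm above the bench, which is 24 mm above the deck: a fully seated mount passes beneath it with 4 mm to spare, one that lies on the pocket's rim does not.
- carrier: Aluminium sample carrier, loose, about 0.35 kg (varies), lying on the deck between the rails with 2 mm play on each side: plate 150 (x) x 90 (y) x 10 mm. Origin: centre of its underside; x towards the bridge, z up. It starts with its nose short of the bridge. Sliding it on the deck takes about 2 to 4 N, more if it is also pressed down.
- pocket (a point): Centre of the floor of the carrier's square pocket, 40 mm ahead (x) of the carrier's origin. The pocket is 43 x 43 mm, 6 mm deep, sides parallel to the carrier's, floor 4 mm above the carrier's underside. Axes as the carrier's.
- lug (a point): Middle of the carrier's upright grip lug, 50 mm behind the carrier's origin. The lug is 24 mm long (x), 14 mm wide (y), 30 mm high above the plate; this point is 15 mm above the plate, 15 mm below its top. It can be pinched across y or pushed on its rear face, 12 mm behind this point. It is too tall to pass the bridge and need not.
- plunger (a joint): Steel contact plunger, 40 mm wide, on the dark adjustable stop beyond the bridge. 0: out; 0.005 m: fully in, at a hard end. It slides along x with about 4 N of friction, stays where left; only the carrier's nose may press it. The stop's place varies and is not measured: the plunger is fully in when the carrier's origin is somewhere between 15 and 45 mm ahead (x) of the reader's origin.
- square_mount: Square specimen mount, black resin with a small polished steel inset on top, loose, 40 x 40 x 16 mm, about 60 g. Origin: centre of its underside; sides parallel to its x and y. It lies flat on the bench, turned by up to 40 degrees. In the pocket it stands 10 mm above the carrier's plate.
- round_mount: Bystander: round resin mount, 40 mm across, 16 mm high. Origin: centre of its underside. The three mounts swap places from run to run.
- long_mount: Bystander: oblong resin mount, 65 x 30 x 16 mm. Origin: centre of its underside.
- flask_big: Bystander: glass flask with a narrow neck, 70 mm across, 170 mm high. Origin: centre of its underside.
- flask_small: Bystander: small glass flask, 48 mm across, 110 mm high. Origin: centre of its underside.
- wash_bottle: Bystander: white bottle with a blue cap, 68 mm across, 170 mm high. Origin: centre of its underside.
- dish: Bystander: white shallow dish, 90 mm across, 18 mm high. Origin: centre of its underside.
- brush: Bystander: small brush 160 mm long lying on the bench. Origin: its middle, on the underside.

How it is judged:
By the outcome, as a careful person would: the job done as asked, in the order asked, and still so for the second after the job is handed in, with the robot touching nothing.
It also fails if it takes over 72 s, if anything falls off the work surface, if the arm or the gripper's body presses on something with over 40 N, if the wrist force passes 120 N, or if a joint passes its speed limit or range.

## Robot

A 6-joint arm with a two-finger parallel gripper is mounted at the origin on the work surface. World frame = base frame: x ahead of the robot, y to its left, z up, the work surface at z = 0. Lengths are in m, angles in degrees, forces in N, time in s.
With the tool pointing down it reaches from about 0.35 to 0.875 m from the base axis. Payload 4.2 kg.
Tool frame: the origin (TCP) lies midway between the tips of the shut fingers; the grasp point (between the pads) lies 19 mm behind it; z points along the fingers, y is the direction in which the jaws open and shut (so a half turn about z gives the same grasp; the last joint's range is limited). The gripper opens to 87 mm and grips with 3 to 60 N. Pads are 19 mm wide; open, the fingers measure 117 mm over their backs; the gripper's body (75 mm by 190 mm) begins 51 mm behind the grasp point.
Start: joints at [78.129, 22.042, 0.453, 0, -68.411, -14.817], TCP at [0.281, 0.558, 0.223] pointing down, gripper open.
Joint ranges: [-179.83, 179.83], [-69.29, 118.12], [-61.27, 80.66], [-181.25, 117.63], [-171.15, -9.14], [-177.46, 177.46]. Speed limits (degrees/s): [159.86, 159.86, 180, 180, 180, 180].

## Interface

Orientations are given as a 3x3 rotation matrix whose columns are the frame's x, y, z axes.
In Python, from station import sense, capture, finish_job gives the robot as it stands. The module is installed in compiled form; this text tells all that it offers.
- The arm moves only by the shell command python3 -m jog 'ROWS' [OPENING]. ROWS is JSON, a list of rows, each a list of 6 numbers: the shift along the tool's x, y, z in cm, then the turn, a rotation vector about the tool's x, y, z in degrees. In form: [[dx, dy, dz, wx, wy, wz], ...]. A call has exactly 5 rows; each row shifts and turns the commanded pose from where the row before left it, along the tool's axes as they then stand; what a row does not reach is not made up. A row lasts 1/12 s, in which the tool goes at most 41.7 mm and 7.16 degrees, less where a joint would pass 70% of its speed; a pose out of reach is approached as far as the arm can. A call is refused whole if a number of a shift passes 4.17 or a number of a turn 7.16, either way. A call with a gripper value outside its range is refused whole. OPENING is the finger opening in cm, from 0 to 8.7, set as the call begins (- or left out, the last holds). The fingers move at their own pace and stop on an object; the grip force is fixed at half the most. Time passes only in rows, so rows that do not move let the fingers close, or fill a call up. It gives the time, the measured TCP pose, the force and the opening at its end, in the units of the state.
- sense(): the state, without advancing time (a new reading comes with each control period).
- capture(name): name is "scene" or "top"; returns a dict with "frame" (420x560x3 uint8, red, green, blue), "fx", "fy", "cx", "cy" (pixels), "dist" ([k1, k2, p1, p2, k3] as OpenCV has them; the pictures are not rectified), "world_to_cam" (4x4, takes a point from world to camera coordinates). Camera axes: x right, y up, looking along -z (the intrinsics and any distortion apply to the point x, -y, -z); pixel columns grow to the right and rows downward; lengths in m; the calibration is good to about 2 mm. A picture is of the moment at which its call begins. There is no depth.
- finish_job(): hands the job in, once; it reports no verdict.
The state is a dict: "time_s": time; "joints": joint angles; "joint_velocities": joint speeds; "effort": joint torques, N m; "tcp_pos": TCP position; "ee_rot": TCP orientation; "wrist_force": force on the tool from outside, world axes, zero at the start; "moment": the same for the moment, N m; "gripper_width": opening from 0.0 (shut) to 1.0 (fully open).
Only numpy, scipy, OpenCV 4.12 (cv2) and the standard library are available. Lean on these libraries where they do the work, as an engineer would, in place of code of your own. Each camera call takes 0.05 s, during which the arm holds its last target.

## Working session

There is one attempt and no reset: what is moved stays moved. The work goes in short steps, Python scripts to look and compute and a shell command to move; the robot and the scene stay as the last step left them, time stands still between calls to the robot, and variables do not carry over. Pictures are saved under pics/ and viewed, and the job is handed in when it is done.

```bash
mkdir -p pics; ls; cat > h.py <<'E'
import numpy as np, cv2, pickle
from station import sense, capture
def grab(n,tag):
    c=capture(n); pickle.dump(c,open(f'{tag}.pkl','wb')); cv2.imwrite(f'pics/{tag}.png',c['frame'][:,:,::-1]); return c
def K(c): return np.array([[c['fx'],0,c['cx']],[0,c['fy'],c['cy']],[0,0,1.]])
def proj(c,P):
    P=np.atleast_2d(np.array(P,float)); W=c['world_to_cam']; q=P@W[:3,:3].T+W[:3,3]
    q=q*[1,-1,-1]
    return cv2.projectPoints(q,np.zeros(3),np.zeros(3),K(c),np.array(c['dist'],float))[0][:,0]
def ray(c,uv,z):
    uv=np.atleast_2d(np.array(uv,float))
    n=cv2.undistortPoints(uv[:,None],K(c),np.array(c['dist'],float))[:,0]
    W=np.array(c['world_to_cam']); R=W[:3,:3]; o=-R.T@W[:3,3]
    d=np.c_[n[:,0],-n[:,1],-np.ones(len(n))]@R
    return o+d*((z-o[2])/d[:,2])[:,None]
def crop(tag,x0,y0,x1,y1,s,out):
    im=cv2.imread(f'pics/{tag}.png')[y0:y1,x0:x1]; cv2.imwrite(f'pics/{out}.png',cv2.resize(im,None,fx=s,fy=s,interpolation=cv2.INTER_CUBIC))
E
python3 - <<'E'
from h import *
for n in('top','scene'):
    c=grab(n,n+'0'); W=c['world_to_cam']; print(n,-W[:3,:3].T@W[:3,3],W[:3,:3].round(2).tolist(),c['fx'],c['dist'])
s=sense();print(s['time_s'],s['tcp_pos'],s['ee_rot'],s['wrist_force'],s['gripper_width'])
E
```

```text
pics
top [ 0.44862243 -0.0039357   0.99332542] [[0.01, -1.0, -0.01], [0.98, 0.0, 0.18], [-0.18, -0.01, 0.98]] 390.12290653400953 [-0.11003063  0.          0.          0.          0.        ]
scene [ 0.93065232 -0.63545246  0.73433156] [[0.87, 0.49, 0.02], [-0.34, 0.57, 0.75], [0.36, -0.66, 0.66]] 383.02544717399314 [0.01064704 0.         0.         0.         0.        ]
0.1 [0.2804622  0.55792526 0.22156879] [[ 8.93384926e-01 -4.49291387e-01 -7.89340269e-04]
 [-4.49292066e-01 -8.93383068e-01 -1.82583264e-03]
 [ 1.15147651e-04  1.98581568e-03 -9.99998022e-01]] [ 0.40967015 -0.36880297  0.22408142] 1.0016625464003912
```

View pics/top0.png

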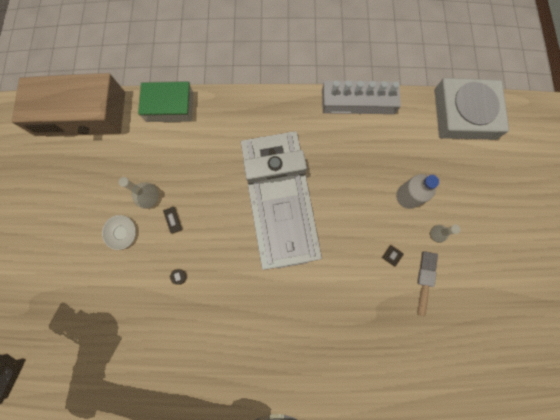

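View pics/scene0.png

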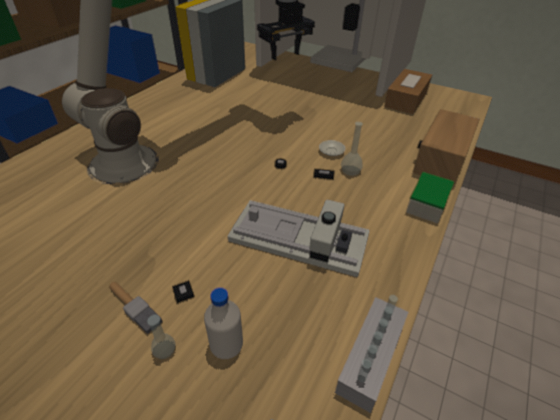

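The top view shows the square mount at about (393,256), the reader at (280,200), the lug at (290,247) and the bridge at (275,165). I'll enlarge these.

```bash
python3 - <<'E'
from h import *
crop('top0',360,225,450,290,8,'a1'); crop('top0',230,120,330,275,5,'a2'); crop('scene0',220,190,380,280,5,'a3'); crop('scene0',160,270,210,310,12,'a4')
E
```

```text
(no output)
```

View pics/a1.png

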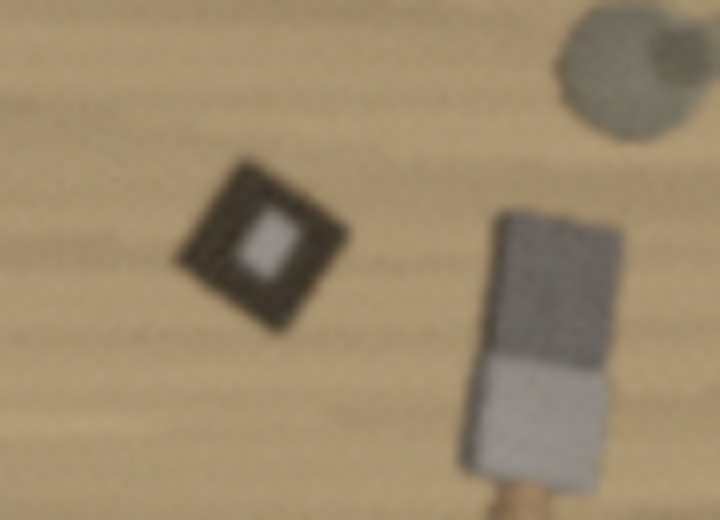

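View pics/a2.png

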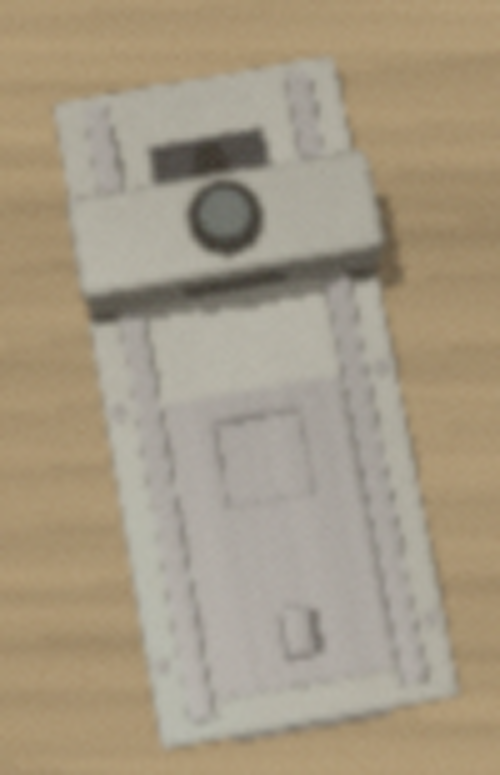

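View pics/a3.png

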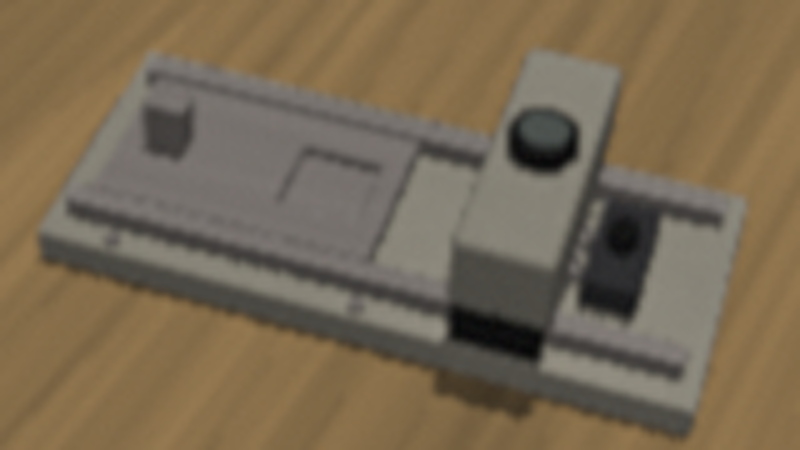

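View pics/a4.png

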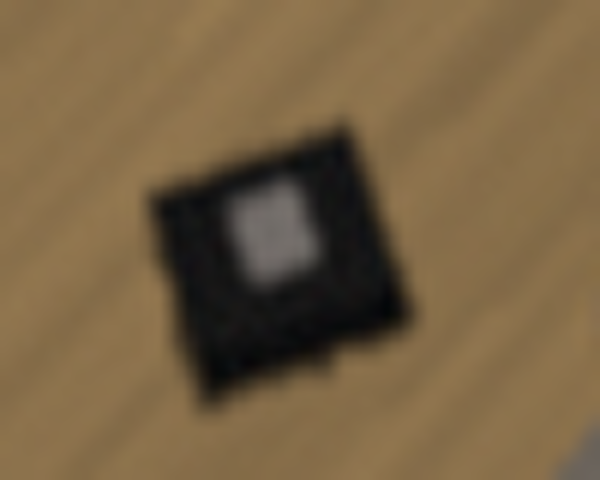

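```bash
cat > fit.py <<'E'
from h import *
from scipy.optimize import least_squares
def px(U,x0,y0,s): return (np.array(U,float)+.5)/s-.5+[x0,y0]
def fit(obs,p0):  # obs list of (cam, body pts Nx3, px)
    def T(p,B): 
        c,s=np.cos(p[2]),np.sin(p[2]); B=np.array(B,float); return np.c_[p[0]+c*B[:,0]-s*B[:,1],p[1]+s*B[:,0]+c*B[:,1],B[:,2]]
    f=lambda p:np.concatenate([(proj(c,T(p,B))-u).ravel() for c,B,u in obs])
    r=least_squares(f,p0); return r.x,f(r.x).reshape(-1,2)
E
python3 - <<'E'
from fit import *
t=pickle.load(open('top0.pkl','rb'));s=pickle.load(open('scene0.pkl','rb'))
R=[[.17,.075,.02],[.17,-.075,.02],[-.17,-.075,.02],[-.17,.075,.02]]
tu=px([[55,104],[335,60],[458,693],[165,746]],230,120,5)
su=px([[745,200],[690,412],[40,240],[150,55]],220,190,5)
print(ray(t,tu,.02)); print(ray(s,su,.02))
p0=[.5,0,0.1]
for o in ([(t,R,tu)],[(s,R,su)],[(t,R,tu),(s,R,su)]):
    x,r=fit(o,p0);print(x[:2],np.degrees(x[2]),r.round(1).tolist())
pk=px([[215,420],[297,408],[315,492],[230,508]],230,120,5)
P=[[.0615,.0215,.03],[.0615,-.0215,.03],[.0185,-.0215,.03],[.0185,.0215,.03]]
x,r=fit([(t,P,pk)],p0);print('carrier',x[:2],np.degrees(x[2]),r.round(1).tolist())
nose=ray(t,px([[165,402],[338,375]],230,120,5),.03);print('nose',nose)
pc=ray(t,pk,.03);print('pocket',pc.mean(0))
m=px([[248,158],[350,235],[282,333],[177,258]],360,225,8)
print(ray(t,m,.016))
ms=px([[150,190],[345,122],[410,322],[205,405]],160,270,12)
print(ray(s,ms[:2],.016),ray(s,ms[2:],.0))
print('inset',ray(t,px([[268,243]],360,225,8),.016),ray(s,px([[275,230]],160,270,12),.016))
E
```

```text
[[ 0.79560505  0.09748355  0.02      ]
 [ 0.82022473 -0.04964983  0.02      ]
 [ 0.48994919 -0.10909031  0.02      ]
 [ 0.46330759  0.03596262  0.02      ]]
[[ 0.79268033  0.10030724  0.02      ]
 [ 0.81855901 -0.04652024  0.02      ]
 [ 0.49184791 -0.11126303  0.02      ]
 [ 0.46153332  0.03749938  0.02      ]]
[ 0.64248436 -0.00631855] 10.287916318591837 [[-0.1, -0.3], [0.0, -1.0], [0.6, 0.5], [-0.5, 0.6]]
[ 0.64050786 -0.00452958] 10.767888017300706 [[0.4, -0.0], [1.2, 0.5], [-1.1, -0.9], [-0.6, -0.2]]
[ 0.64158102 -0.0057238 ] 10.492377268141516 [[-0.6, 0.2], [-0.4, -0.8], [0.5, 0.8], [-0.5, 1.0], [0.7, 0.6], [1.2, 1.2], [-1.0, -0.8], [-0.3, -0.0]]
carrier [ 0.5673089  -0.01983087] 10.379567461861743 [[-0.1, 0.5], [0.3, -0.0], [-0.1, -0.2], [-0.1, -0.3]]
nose [[ 0.63442356  0.03736524  0.03      ]
 [ 0.64860023 -0.04972149  0.03      ]]
pocket [ 0.60666261 -0.01262014  0.03      ]
[[ 0.52471716 -0.28544793  0.016     ]
 [ 0.50041802 -0.31712728  0.016     ]
 [ 0.46996159 -0.29413053  0.016     ]
 [ 0.49344266 -0.26162198  0.016     ]]
[[ 0.4680162  -0.29295673  0.016     ]
 [ 0.48929134 -0.26221885  0.016     ]] [[ 0.52003856 -0.2837847   0.        ]
 [ 0.4991175  -0.31702041  0.        ]]
inset [[ 0.49802386 -0.29076628  0.016     ]] [[ 0.49422277 -0.28815785  0.016     ]]
```

The views agree to within about 3 mm. In the top view the mount sits at about (0.497, -0.289) with yaw -37°. The carrier yaw is about 10.4° and the pocket is at (0.607, -0.013). Next I move above the mount.

```bash
for i in 1 2 3 4; do :; done
python3 -m jog '[[2.6,3.0,0,0,0,0],[2.6,3.0,0,0,0,0],[2.6,3.0,0,0,0,0],[2.6,3.0,0,0,0,0],[2.6,3.0,0,0,0,0]]'
python3 -m jog '[[2.6,3.0,0,0,0,0],[2.6,3.0,0,0,0,0],[2.6,3.0,0,0,0,0],[2.6,3.0,0,0,0,0],[2.6,3.0,0,0,0,0]]'
python3 -m jog '[[2.6,3.0,0,0,0,0],[2.6,3.0,0,0,0,0],[2.6,3.0,0,0,0,0],[2.6,3.0,0,0,0,0],[2.6,3.0,0,0,0,0]]'
python3 -m jog '[[2.6,3.0,0,0,0,0],[2.6,3.0,0,0,0,0],[2.6,3.0,0,0,0,0],[2.6,3.0,0,0,0,0],[1.3,1.5,0,0,0,0]]'
cat >> h.py <<'E'
from scipy.spatial.transform import Rotation as Ro
def to(pos,yaw=None):
    s=sense(); R=np.array(s['ee_rot']); p=np.array(s['tcp_pos']); 
    print('t',round(s['time_s'],2),'tcp',p.round(4),'yaw',round(np.degrees(np.arctan2(R[1,0],R[0,0])),2),'F',np.round(s['wrist_force'],2),'w',round(s['gripper_width']*8.7,2))
    print('shift cm',(R.T@(np.array(pos)-p)*100).round(2))
    if yaw is not None:
        a=np.radians(yaw); G=np.array([[np.cos(a),np.sin(a),0],[np.sin(a),-np.cos(a),0],[0,0,-1.]])
        print('turn',np.degrees(Ro.from_matrix(R.T@G).as_rotvec()).round(2),'shift in target axes',(G.T@(np.array(pos)-p)*100).round(2))
E
python3 -c "
from h import *
to([.496,-.289,.22],-37)"
```

```text
time_s: 0.52
tcp_pos: [0.3293, 0.3639, 0.222]
ee_rot: [[0.894, -0.449, -0.001], [-0.449, -0.894, -0.001], [-0.0, 0.001, -1.0]]
wrist_force: [0.5, -0.1, -0.9]
gripper_width: 1.001
time_s: 0.93
tcp_pos: [0.3779, 0.1715, 0.2225]
ee_rot: [[0.894, -0.449, -0.0], [-0.449, -0.894, 0.0], [-0.0, 0.0, -1.0]]
wrist_force: [2.2, -0.1, 0.3]
gripper_width: 1.0
time_s: 1.35
tcp_pos: [0.4267, -0.0208, 0.2226]
ee_rot: [[0.894, -0.449, 0.0], [-0.449, -0.894, 0.0], [0.0, -0.0, -1.0]]
wrist_force: [0.9, 0.6, -0.3]
gripper_width: 0.999
time_s: 1.77
tcp_pos: [0.4712, -0.1954, 0.2219]
ee_rot: [[0.892, -0.452, -0.001], [-0.452, -0.892, -0.0], [-0.001, 0.001, -1.0]]
wrist_force: [0.8, 0.9, 0.0]
gripper_width: 0.998
t 1.77 tcp [ 0.4712 -0.1954  0.2219] yaw -26.86 F [0.82 0.89 0.03] w 8.68
shift cm [6.44 7.23 0.19]
turn [ 0.05  0.03 10.14] shift in target axes [7.61 5.98 0.19]
```

```bash

python3 -m jog '[[0,0,0,0,0,5],[0,0,0,0,0,5.1],[2.5,2,0,0,0,0],[2.5,2,0,0,0,0],[2.5,2,0,0,0,0]]'
python3 -m jog '[[0,0,2.5,0,0,0],[0,0,2.5,0,0,0],[0,0,2.5,0,0,0],[0,0,1.5,0,0,0],[0,0,0,0,0,0]]'
python3 -c "
from h import *
to([.496,-.289,.05],-37)
grab('top','t1');grab('scene','s1');crop('t1',340,200,460,290,6,'b1');crop('s1',120,210,260,330,5,'b2')"
```

```text
time_s: 2.18
tcp_pos: [0.4951, -0.2858, 0.2224]
ee_rot: [[0.802, -0.598, -0.0], [-0.598, -0.802, 0.0], [-0.0, -0.0, -1.0]]
wrist_force: [0.7, 0.5, -0.4]
gripper_width: 1.003
time_s: 2.6
tcp_pos: [0.4921, -0.284, 0.1282]
ee_rot: [[0.8, -0.6, -0.009], [-0.6, -0.8, 0.003], [-0.009, 0.002, -1.0]]
wrist_force: [0.0, -0.1, -1.1]
gripper_width: 1.0
t 2.6 tcp [ 0.4921 -0.284   0.1282] yaw -36.86 F [ 0.02 -0.1  -1.14] w 8.7
shift cm [0.68 0.15 7.81]
turn [0.14 0.51 0.14] shift in target axes [0.61 0.17 7.82]
```

View pics/b1.png

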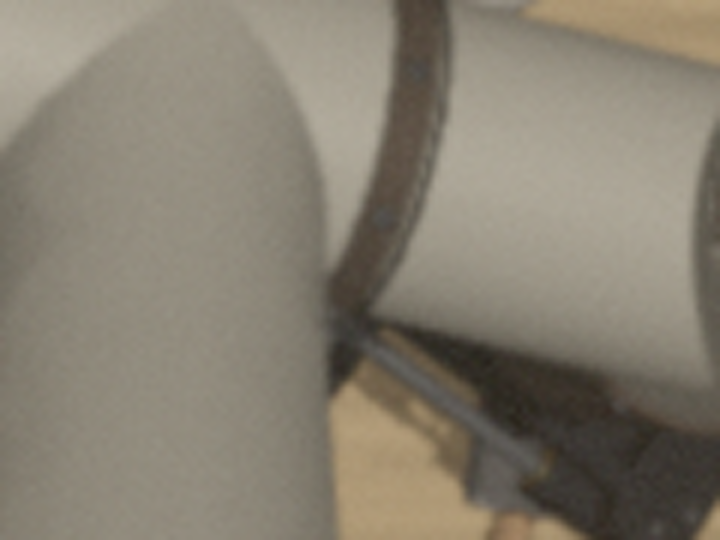

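View pics/b2.png

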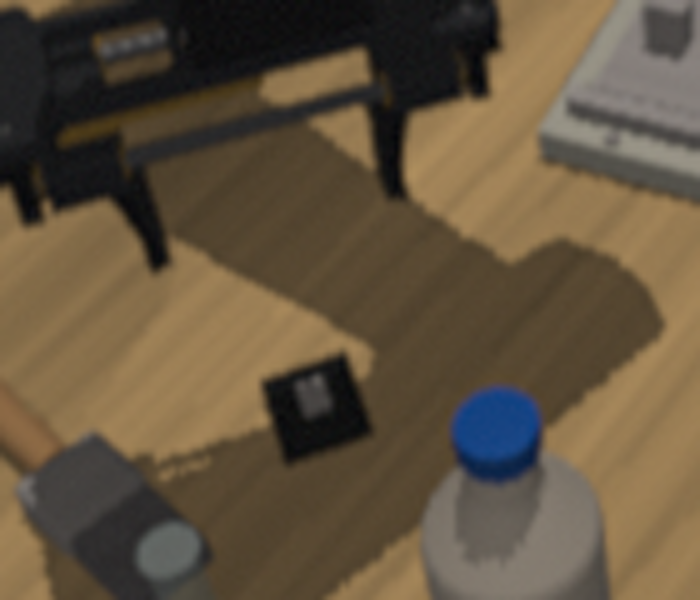

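The scene view shows the fingertips at about (198,249) and (152,263), above the mount at (183,292). I'll check the camera against the TCP using the tips, and also check how far the brush is.

```bash
python3 - <<'E'
from fit import *
s=pickle.load(open('s1.pkl','rb'));t=pickle.load(open('top0.pkl','rb'))
st=sense();R=np.array(st['ee_rot']);p=np.array(st['tcp_pos'])
print(proj(s,[p+R[:,1]*.05,p-R[:,1]*.05,p]), px([[395,195],[160,268]],120,210,5))
m=px([[263,380],[345,353],[372,432],[290,463]],120,210,5)
print(ray(s,m[:2],.016),ray(s,m[2:],0))
print('brush',ray(t,px([[490,355],[465,468]],360,225,8),.015),'flask',ray(t,[[438,236]],.02),ray(t,[[415,195]],.02))
E
```

```text
[[150.15532948 260.97836287]
 [199.13606296 246.63860973]
 [175.1454399  253.66129932]] [[198.6 248.6]
 [151.6 263.2]]
[[ 0.46874122 -0.29324812  0.016     ]
 [ 0.49079938 -0.26294328  0.016     ]] [[ 0.51996201 -0.28266898  0.        ]
 [ 0.49908528 -0.31376693  0.        ]]
brush [[ 0.46265085 -0.36083656  0.015     ]
 [ 0.42766855 -0.35121063  0.015     ]] flask [[ 0.54506501 -0.40825448  0.02      ]] [[ 0.6510283  -0.35415946  0.02      ]]
```

```bash

python3 -m jog '[[0.5,0.2,2,0,0.5,0],[0,0,2,0,0,0],[0,0,2,0,0,0],[0,0,1,0,0,0],[0,0,0,0,0,0]]' 6.4
python3 -c "
from h import *
to([.4955,-.289,.008],-37)"
```

```text
time_s: 3.12
tcp_pos: [0.4975, -0.2895, 0.0616]
ee_rot: [[0.801, -0.599, 0.005], [-0.599, -0.801, -0.004], [0.006, 0.001, -1.0]]
wrist_force: [0.3, -0.5, -0.9]
gripper_width: 0.762
t 3.12 tcp [ 0.4975 -0.2895  0.0616] yaw -36.79 F [ 0.33 -0.5  -0.91] w 6.63
shift cm [-0.23  0.08  5.35]
turn [ 0.05 -0.36  0.21] shift in target axes [-0.19  0.08  5.36]
```

```bash

python3 -m jog '[[0,0,1.5,0,0,0],[0,0,1.5,0,0,0],[0,0,1,0,0,0],[0,0,0,0,0,0],[0,0,0,0,0,0]]'
python3 -c "
from h import *
to([.4955,-.289,.008],-37)
grab('scene','s2');crop('s2',140,250,230,330,7,'c2')"
```

```text
time_s: 3.53
tcp_pos: [0.4991, -0.2902, 0.0233]
ee_rot: [[0.801, -0.598, 0.008], [-0.598, -0.801, -0.006], [0.01, -0.0, -1.0]]
wrist_force: [0.2, -0.1, -0.5]
gripper_width: 0.736
t 3.53 tcp [ 0.4991 -0.2902  0.0233] yaw -36.76 F [ 0.2  -0.14 -0.55] w 6.4
shift cm [-0.38  0.12  1.53]
turn [-0.   -0.56  0.24] shift in target axes [-0.36  0.12  1.53]
```

View pics/c2.png

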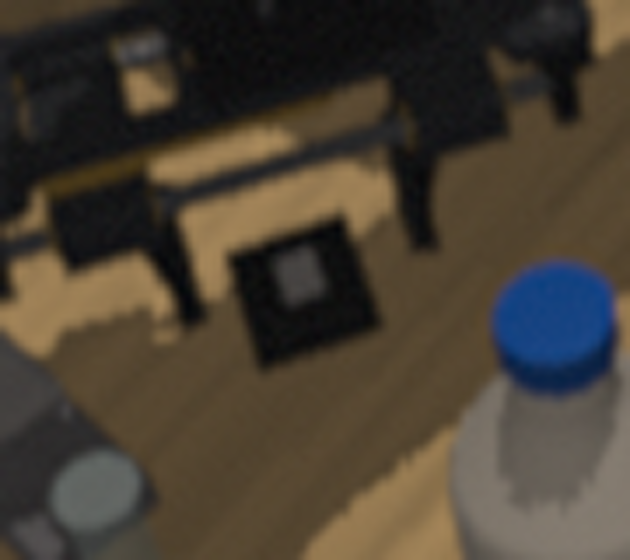

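```bash
python3 - <<'E'
from fit import *
s=pickle.load(open('s2.pkl','rb'))
st=sense();R=np.array(st['ee_rot']);p=np.array(st['tcp_pos'])
for dx in(-.0095,0,.0095): print((proj(s,[p+R[:,1]*.037+R[:,0]*dx,p-R[:,1]*.037+R[:,0]*dx])-[140,250]+.5)*7)
print('inset',ray(s,px([[300,277]],140,250,7),.016))
E
```

```text
[[181.66812619 286.79132272]
 [412.27027729 212.63549008]]
[[187.52850649 309.8753547 ]
 [419.7189268  234.53100961]]
[[193.47952303 333.32286649]
 [427.28039434 256.76175214]]
inset [[ 0.49494032 -0.28909846  0.016     ]]
```

The scene camera reads about (-2, +2) mm off; the top camera matches the robot. I use the top-camera value (0.4973, -0.290) for the mount.

```bash

python3 -m jog '[[-0.15,0.1,0.7,0,-0.5,0.2],[0,0,0.7,0,0,0],[0,0,0,0,0,0],[0,0,0,0,0,0],[0,0,0,0,0,0]]'
python3 -c "
from h import *
to([.4973,-.290,.008],-37)"
```

```text
time_s: 4.0
tcp_pos: [0.4968, -0.29, 0.0085]
ee_rot: [[0.799, -0.602, -0.0], [-0.602, -0.799, -0.0], [-0.0, 0.0, -1.0]]
wrist_force: [0.0, -0.2, 0.5]
gripper_width: 0.735
t 4.0 tcp [ 0.4968 -0.29    0.0085] yaw -36.98 F [ 0.02 -0.22  0.5 ] w 6.4
shift cm [ 0.04 -0.04  0.05]
turn [0.01 0.   0.02] shift in target axes [ 0.04 -0.04  0.05]
```

```bash

python3 -m jog '[[0,0,0,0,0,0],[0,0,0,0,0,0],[0,0,0,0,0,0],[0,0,0,0,0,0],[0,0,0,0,0,0]]' 3.0
python3 -m jog '[[0,0,0,0,0,0],[0,0,0,0,0,0],[0,0,0,0,0,0],[0,0,0,0,0,0],[0,0,0,0,0,0]]'
python3 -c "
from h import *
to([.4973,-.290,.008],-37)
grab('scene','s3');crop('s3',140,250,230,330,7,'d2')"
```

```text
time_s: 4.42
tcp_pos: [0.4967, -0.29, 0.0087]
ee_rot: [[0.799, -0.602, 0.0], [-0.602, -0.799, -0.0], [0.0, 0.0, -1.0]]
wrist_force: [0.3, -0.5, 0.9]
gripper_width: 0.456
time_s: 4.83
tcp_pos: [0.4967, -0.29, 0.0087]
ee_rot: [[0.799, -0.602, -0.0], [-0.602, -0.799, -0.0], [0.0, 0.0, -1.0]]
wrist_force: [-0.0, 0.0, 1.6]
gripper_width: 0.457
t 4.83 tcp [ 0.4967 -0.29    0.0087] yaw -36.99 F [-0.03  0.03  1.61] w 3.97
shift cm [ 0.05 -0.03  0.07]
turn [ 0.   -0.    0.01] shift in target axes [ 0.05 -0.03  0.07]
```

View pics/d2.png

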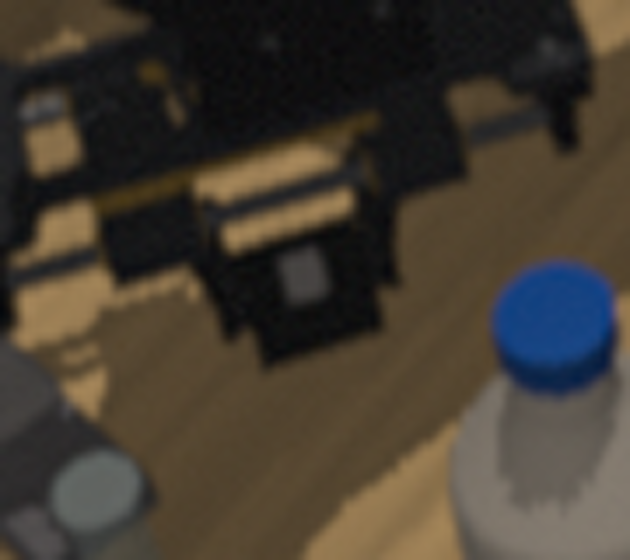

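```bash

python3 -m jog '[[0,0,-1,0,0,0],[0,0,-3,0,0,0],[0,0,-3,0,0,0],[0,0,-3,0,0,0],[0,0,0,0,0,0]]'
python3 -m jog '[[-0.6,-2.4,0,0,0,0],[-0.8,-2.9,0,0,0,0],[-0.8,-2.9,0,0,0,0],[-0.8,-2.9,0,0,0,0],[-0.8,-2.9,0,0,0,0]]'
python3 -m jog '[[-0.8,-2.9,0,0,0,0],[-0.8,-2.9,0,0,0,0],[-0.8,-2.9,0,0,0,0],[-0.8,-2.9,0,0,0,0],[-0.7,-2.7,0,0,0,0]]'
python3 -m jog '[[0,0,0,0,0,-5.9],[0,0,0,0,0,-5.9],[0,0,0,0,0,-5.9],[0,0,0,0,0,-5.9],[0,0,0,0,0,-5.9]]'
python3 -m jog '[[0,0,0,0,0,-5.9],[0,0,0,0,0,-5.9],[0,0,0,0,0,-5.9],[0,0,0,0,0,0],[0,0,0,0,0,0]]'
python3 -c "
from h import *
to([.6067,-.0126,.06],10.4)"
```

```text
time_s: 5.3
tcp_pos: [0.5009, -0.2916, 0.1158]
ee_rot: [[0.8, -0.6, 0.013], [-0.6, -0.8, -0.005], [0.013, -0.003, -1.0]]
wrist_force: [0.7, 0.1, -0.1]
gripper_width: 0.454
time_s: 5.72
tcp_pos: [0.5509, -0.154, 0.109]
ee_rot: [[0.798, -0.602, 0.001], [-0.602, -0.798, 0.0], [0.0, -0.001, -1.0]]
wrist_force: [0.1, -0.4, -0.6]
gripper_width: 0.45
time_s: 6.13
tcp_pos: [0.6059, -0.0158, 0.1089]
ee_rot: [[0.799, -0.601, 0.001], [-0.601, -0.799, 0.0], [0.0, -0.001, -1.0]]
wrist_force: [0.1, -0.5, -1.2]
gripper_width: 0.454
time_s: 6.55
tcp_pos: [0.6054, -0.0173, 0.1087]
ee_rot: [[0.992, -0.125, 0.0], [-0.125, -0.992, 0.0], [0.0, -0.0, -1.0]]
wrist_force: [0.3, 1.0, -0.7]
gripper_width: 0.455
time_s: 6.97
tcp_pos: [0.6054, -0.0175, 0.1087]
ee_rot: [[0.985, 0.175, 0.0], [0.175, -0.985, 0.0], [0.0, -0.0, -1.0]]
wrist_force: [0.3, 0.4, -0.7]
gripper_width: 0.456
t 6.97 tcp [ 0.6054 -0.0175  0.1087] yaw 10.06 F [ 0.25  0.38 -0.69] w 3.97
shift cm [ 0.21 -0.46  4.87]
turn [-0.01 -0.01 -0.34] shift in target axes [ 0.21 -0.46  4.87]
```

```bash

python3 -m jog '[[0.2,-0.45,1.5,0,0,-0.3],[0,0,1.5,0,0,0],[0,0,1,0,0,0],[0,0,0,0,0,0],[0,0,0,0,0,0]]'
python3 -m jog '[[0,0,0,0,0,0],[0,0,0,0,0,0],[0,0,0,0,0,0],[0,0,0,0,0,0],[0,0,0,0,0,0]]'
python3 -c "
from h import *
to([.6067,-.0126,.06],10.4)
grab('scene','s4');crop('s4',220,160,350,260,6,'e2');grab('top','t4');crop('t4',230,130,330,270,5,'e1')"
```

```text
time_s: 7.38
tcp_pos: [0.6064, -0.013, 0.0682]
ee_rot: [[0.983, 0.182, -0.001], [0.182, -0.983, -0.001], [-0.001, 0.0, -1.0]]
wrist_force: [0.6, 0.7, -1.1]
gripper_width: 0.454
time_s: 7.8
tcp_pos: [0.6069, -0.0128, 0.069]
ee_rot: [[0.983, 0.182, 0.001], [0.182, -0.983, 0.0], [0.001, -0.0, -1.0]]
wrist_force: [-0.8, 0.7, -0.2]
gripper_width: 0.453
t 7.8 tcp [ 0.6069 -0.0128  0.069 ] yaw 10.51 F [-0.81  0.68 -0.24] w 3.94
shift cm [-0.01 -0.02  0.9 ]
turn [-0.   -0.05  0.11] shift in target axes [-0.01 -0.02  0.9 ]
```

View pics/e2.png

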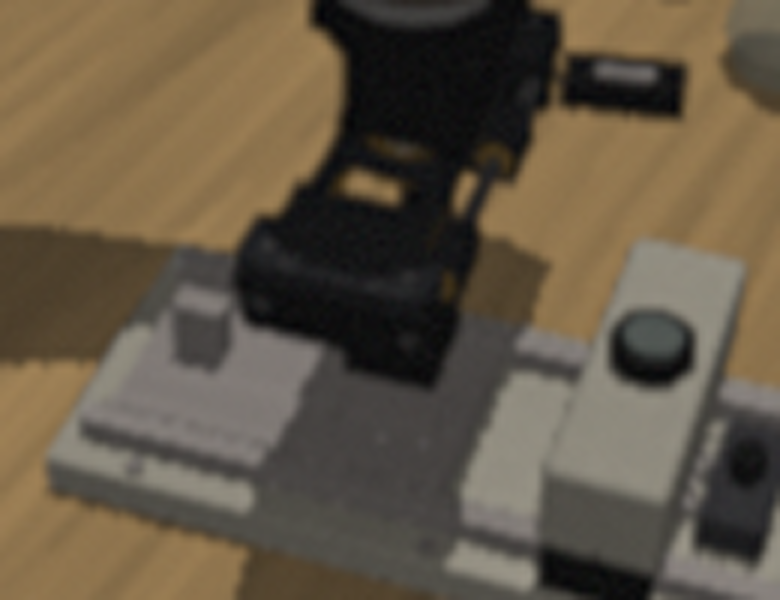

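View pics/e1.png

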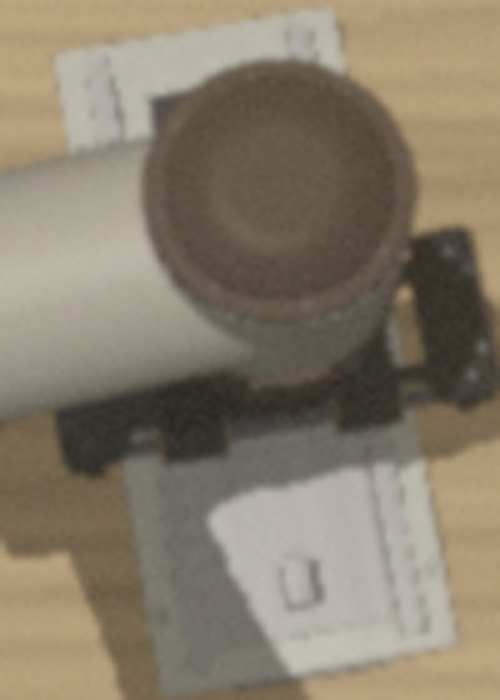

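The hand hides the mount and pocket, so I lower by feel: mount bottom = TCP - 8.7 mm, which puts seated at TCP z ≈ 0.0327 and on the rim at 0.0387.

```bash

python3 -m jog '[[0,0,1,0,0,0],[0,0,1,0,0,0],[0,0,0.5,0,0,0],[0,0,0,0,0,0],[0,0,0,0,0,0]]'
python3 -m jog '[[0,0,0.1,0,0,0],[0,0,0.1,0,0,0],[0,0,0.1,0,0,0],[0,0,0,0,0,0],[0,0,0,0,0,0]]'
python3 -c "
from h import *
to([.6067,-.0126,.0327],10.4)"
```

```text
time_s: 8.32
tcp_pos: [0.6062, -0.0129, 0.0426]
ee_rot: [[0.983, 0.183, -0.002], [0.183, -0.983, -0.001], [-0.002, 0.0, -1.0]]
wrist_force: [-0.1, 0.5, -0.3]
gripper_width: 0.454
time_s: 8.73
tcp_pos: [0.6067, -0.0128, 0.0407]
ee_rot: [[0.983, 0.182, 0.0], [0.182, -0.983, 0.0], [0.0, -0.0, -1.0]]
wrist_force: [0.5, 0.2, -0.3]
gripper_width: 0.457
t 8.73 tcp [ 0.6067 -0.0128  0.0407] yaw 10.51 F [ 0.53  0.21 -0.27] w 3.97
shift cm [ 0.   -0.02  0.8 ]
turn [-0.   -0.02  0.11] shift in target axes [ 0.   -0.02  0.8 ]
```

```bash

python3 -m jog '[[0,0,0.1,0,0,0],[0,0,0.1,0,0,0],[0,0,0,0,0,0],[0,0,0,0,0,0],[0,0,0,0,0,0]]'
python3 -m jog '[[0,0,0.1,0,0,0],[0,0,0.1,0,0,0],[0,0,0,0,0,0],[0,0,0,0,0,0],[0,0,0,0,0,0]]'
python3 -c "
from h import *
to([.6067,-.0126,.0327],10.4)"
```

```text
time_s: 9.15
tcp_pos: [0.6067, -0.0128, 0.0386]
ee_rot: [[0.983, 0.182, 0.0], [0.182, -0.983, 0.0], [0.0, -0.0, -1.0]]
wrist_force: [0.5, -0.3, 0.3]
gripper_width: 0.454
time_s: 9.57
tcp_pos: [0.6068, -0.0128, 0.038]
ee_rot: [[0.983, 0.183, 0.001], [0.183, -0.983, -0.0], [0.001, 0.0, -1.0]]
wrist_force: [-3.2, 0.1, 7.7]
gripper_width: 0.452
t 9.57 tcp [ 0.6068 -0.0128  0.038 ] yaw 10.54 F [-3.17  0.1   7.72] w 3.94
shift cm [-0.   -0.02  0.53]
turn [ 0.02 -0.03  0.14] shift in target axes [-0.   -0.02  0.53]
```

```bash
python3 -c "
from h import *
s=sense();R=np.array(s['ee_rot']);print(s['moment'],s['wrist_force'],'tool',R.T@s['moment'],R.T@s['wrist_force'])"
```

```text
[0.11385021 0.81346049 0.0490993 ] [-3.17497776  0.09570452  7.72259873] tool [ 0.26073644 -0.77889919 -0.04922537] [-3.09954189 -0.67206603 -7.7245933 ]
```

```bash

python3 -m jog '[[0,0,-0.15,0,0,0],[0.12,0.0,0,0,0,0.1],[0,0,0,0,0,0],[0,0,0.1,0,0,0],[0,0,0.1,0,0,0]]'
python3 -m jog '[[0,0,0,0,0,0],[0,0,0,0,0,0],[0,0,0,0,0,0],[0,0,0,0,0,0],[0,0,0,0,0,0]]'
python3 -c "
from h import *
to([.6067,-.0126,.0327],10.4)
s=sense();R=np.array(s['ee_rot']);print('tool',R.T@s['moment'],R.T@s['wrist_force'])"
```

```text
time_s: 9.98
tcp_pos: [0.6075, -0.0126, 0.0376]
ee_rot: [[0.983, 0.181, -0.001], [0.181, -0.983, -0.001], [-0.001, 0.0, -1.0]]
wrist_force: [-7.1, 1.1, 15.4]
gripper_width: 0.454
time_s: 10.4
tcp_pos: [0.6076, -0.0126, 0.0377]
ee_rot: [[0.983, 0.181, -0.0], [0.181, -0.983, -0.0], [-0.0, 0.0, -1.0]]
wrist_force: [-6.2, 0.8, 11.2]
gripper_width: 0.455
t 10.4 tcp [ 0.6076 -0.0126  0.0377] yaw 10.45 F [-6.16  0.81 11.16] w 3.96
shift cm [-0.09 -0.02  0.5 ]
turn [0.02 0.02 0.05] shift in target axes [-0.09 -0.02  0.5 ]
tool [ 0.57602467 -1.40195064 -0.03300849] [ -5.91838934  -1.90932676 -11.15770128]
```

The moments from the two presses put the contact at the mount's rear-left corner (about -16 mm, -15 mm in tool x, y), so I shift forward and right.

```bash

python3 -m jog '[[0,0,-0.4,0,0,0],[0.1,0.1,0,0,0,0],[0,0,0,0,0,0],[0,0,0,0,0,0],[0,0,0,0,0,0]]'
python3 -m jog '[[0,0,0.1,0,0,0],[0,0,0.1,0,0,0],[0,0,0.1,0,0,0],[0,0,0,0,0,0],[0,0,0,0,0,0]]'
python3 -c "
from h import *
to([.6067,-.0126,.0327],10.4)
s=sense();R=np.array(s['ee_rot']);print('tool',R.T@s['moment'],R.T@s['wrist_force'])"
```

```text
time_s: 10.82
tcp_pos: [0.6087, -0.0135, 0.0393]
ee_rot: [[0.984, 0.18, -0.001], [0.18, -0.984, -0.0], [-0.001, -0.0, -1.0]]
wrist_force: [0.6, -0.3, -0.2]
gripper_width: 0.451
time_s: 11.23
tcp_pos: [0.6091, -0.0134, 0.0383]
ee_rot: [[0.983, 0.181, 0.0], [0.181, -0.983, -0.0], [0.0, 0.0, -1.0]]
wrist_force: [-3.5, -0.2, 6.3]
gripper_width: 0.45
t 11.23 tcp [ 0.6091 -0.0134  0.0383] yaw 10.45 F [-3.46 -0.19  6.27] w 3.92
shift cm [-0.22 -0.12  0.56]
turn [ 0.03 -0.    0.05] shift in target axes [-0.22 -0.12  0.56]
tool [ 0.19174117 -0.80774795 -0.00643735] [-3.44031656 -0.43971169 -6.27487356]
```

```bash

python3 -m jog '[[0,0,-1,0,0,0],[0,0,-3,0,0,0],[0,0,-3,0,0,0],[-3.5,0,0,0,0,0],[-3.5,0,0,0,0,0]]'
python3 -m jog '[[-3.5,0,0,0,0,0],[-3.5,0,0,0,0,7],[0,0,0,0,0,7],[0,0,0,0,0,7],[0,0,0,0,0,7]]'
python3 -m jog '[[0,0,0,0,0,7],[0,0,0,0,0,7],[0,0,0,0,0,7],[0,0,0,0,0,0],[0,0,0,0,0,0]]'
python3 -c "
from h import *
to([.6067,-.0126,.0327],10.4)
grab('top','t5');crop('t5',230,130,330,270,5,'f1');grab('scene','s5');crop('s5',190,140,330,260,5,'f2')"
```

```text
time_s: 11.65
tcp_pos: [0.5422, -0.0255, 0.1091]
ee_rot: [[0.983, 0.181, 0.006], [0.181, -0.983, 0.001], [0.006, -0.0, -1.0]]
wrist_force: [-1.8, -0.6, -1.3]
gripper_width: 0.456
time_s: 12.07
tcp_pos: [0.471, -0.0388, 0.1078]
ee_rot: [[0.951, -0.308, 0.001], [-0.308, -0.951, 0.0], [0.001, -0.001, -1.0]]
wrist_force: [0.5, 0.2, -0.9]
gripper_width: 0.452
time_s: 12.48
tcp_pos: [0.4714, -0.0387, 0.1073]
ee_rot: [[0.784, -0.621, 0.0], [-0.621, -0.784, 0.0], [0.0, -0.0, -1.0]]
wrist_force: [0.3, 0.3, -1.1]
gripper_width: 0.449
t 12.48 tcp [ 0.4714 -0.0387  0.1073] yaw -38.41 F [ 0.27  0.3  -1.1 ] w 3.91
shift cm [  8.98 -10.45   7.46]
turn [-2.000e-02 -2.000e-02 -4.881e+01] shift in target axes [13.78 -0.12  7.46]
```

View pics/f1.png

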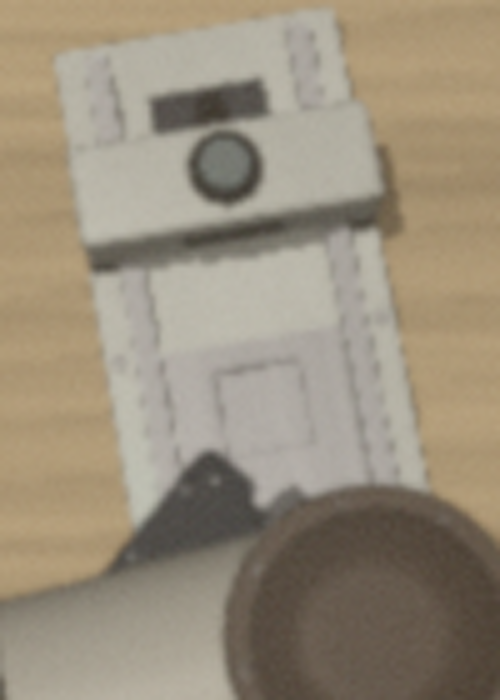

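View pics/f2.png

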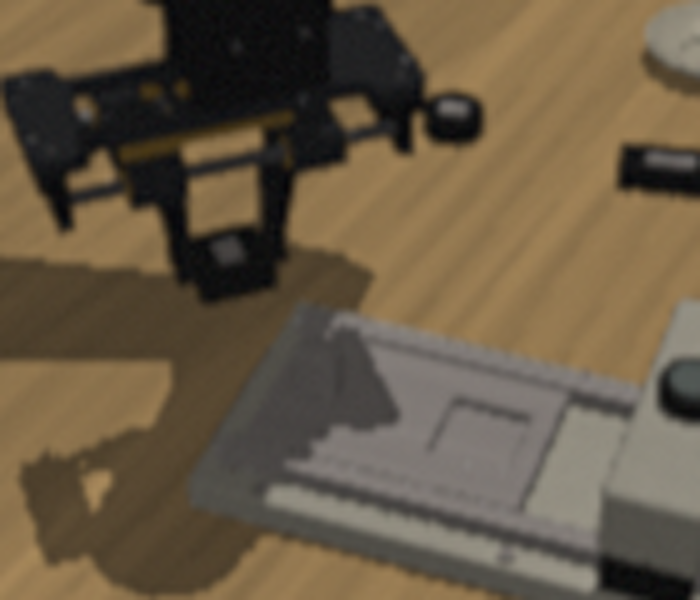

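The mount is still held at about scene px (236,192) and looks slightly rolled. The pocket is unmoved at about top px (283,211). I'll zoom in on both.

```bash
python3 -c "
from h import *
crop('t5',262,192,302,227,16,'g1');crop('s5',215,165,255,205,14,'g2');crop('s5',265,205,310,250,13,'g3')"
```

```text
(no output)
```

View pics/g1.png

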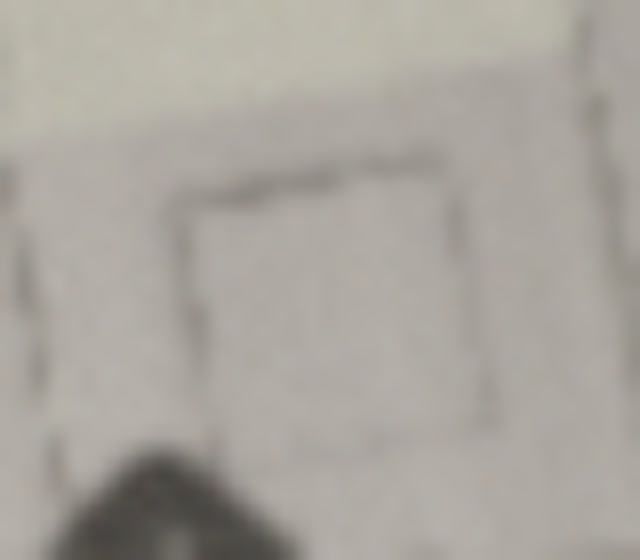

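View pics/g2.png

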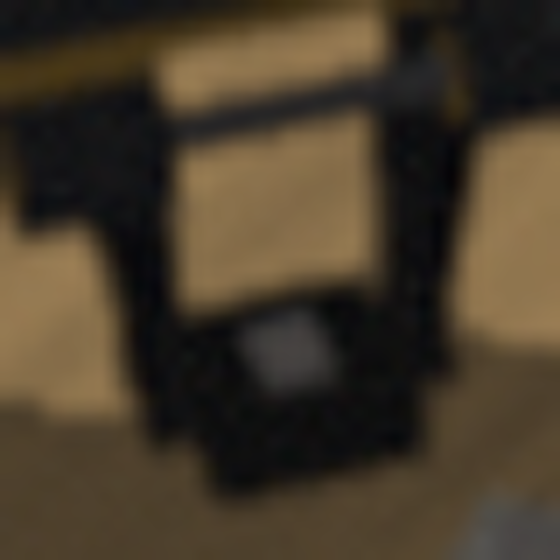

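View pics/g3.png

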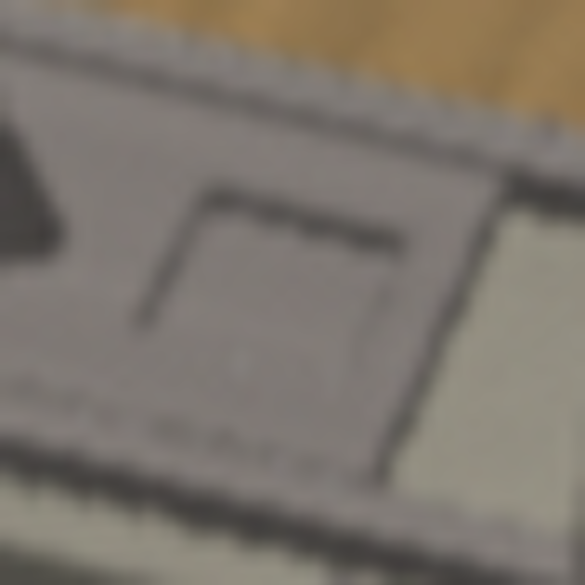

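```bash
python3 - <<'E'
from fit import *
t=pickle.load(open('t5.pkl','rb'));s=pickle.load(open('s5.pkl','rb'))
P=[[.0615,.0215,.03],[.0615,-.0215,.03],[.0185,-.0215,.03],[.0185,.0215,.03]]
pk=px([[175,190],[447,150],[492,425],[215,465]],262,192,16)
x,r=fit([(t,P,pk)],[.56,0,.1]);print('top carrier',x[:2],np.degrees(x[2]),r.round(2).tolist(),'pocket',x[:2]+.04*np.array([np.cos(x[2]),np.sin(x[2])]))
pp=ray(t,pk,.03);print(pp[:,:2],[np.linalg.norm(pp[i]-pp[i-1]) for i in range(4)])
ps=px([[205,190],[405,240],[140,330]],265,205,13)
x,r=fit([(s,[P[3],P[0],P[2]],ps)],[.56,0,.1]);print('scene carrier',x[:2],np.degrees(x[2]),r.round(2).tolist(),'pocket',x[:2]+.04*np.array([np.cos(x[2]),np.sin(x[2])]))
# mount fit in hand, tool axes
st=sense();R=np.array(st['ee_rot']);p=np.array(st['tcp_pos'])
def C(dx,dy,pitch,h=.0087):
    Q=Ro.from_euler('y',pitch,degrees=True).as_matrix()
    B=np.array([[x,y,z] for z in(-.016,0) for x,y in((-.02,.02),(-.02,-.02),(.02,-.02),(.02,.02))])
    B=B+[0,0,0.0]; B=(B-[0,0,-.011])@Q.T+[0,0,-.011]+[dx,dy,h]
    return p+B@R.T
f=lambda W:((proj(s,W)-[215,165]+.5)*14-.5).round(0)
fing=[p+R@np.array([a,b,0]) for a in(-.0095,.0095) for b in(.022,-.022,.032,-.032)]
print('fingers',f(fing).tolist())
for dx in(0,.003):
  for pt in(0,8): print(dx,pt,f(C(dx,0,pt)).tolist())
E
```

```text
top carrier [ 0.56774684 -0.01829588] 8.709739904394716 [[0.08, 0.2], [0.01, 0.22], [-0.17, -0.22], [0.08, -0.2]] pocket [ 0.60728557 -0.01223872]
[[ 0.62580056  0.01247486]
 [ 0.6323459  -0.03021074]
 [ 0.58874582 -0.03717536]
 [ 0.58228538  0.00596064]] [np.float64(0.044000067627437), np.float64(0.043184502848550604), np.float64(0.044152833685788734), np.float64(0.0436171092471246)]
scene carrier [ 0.56489251 -0.01761728] 11.540889071568413 [[0.01, -0.03], [0.18, -0.15], [-0.19, 0.16]] pocket [ 0.6040838 -0.0096146]
fingers [[157.0, 394.0], [390.0, 340.0], [104.0, 407.0], [441.0, 328.0], [187.0, 458.0], [421.0, 402.0], [132.0, 471.0], [474.0, 390.0]]
0 0 [[149.0, 326.0], [360.0, 278.0], [427.0, 409.0], [211.0, 460.0], [156.0, 394.0], [364.0, 345.0], [431.0, 477.0], [217.0, 528.0]]
0 8 [[150.0, 337.0], [360.0, 288.0], [425.0, 394.0], [208.0, 446.0], [160.0, 411.0], [368.0, 362.0], [432.0, 469.0], [218.0, 521.0]]
0.003 0 [[154.0, 336.0], [365.0, 287.0], [432.0, 419.0], [216.0, 471.0], [160.0, 404.0], [369.0, 355.0], [436.0, 487.0], [222.0, 539.0]]
0.003 8 [[154.0, 347.0], [365.0, 298.0], [430.0, 404.0], [213.0, 456.0], [164.0, 420.0], [373.0, 371.0], [438.0, 479.0], [223.0, 531.0]]
```

The press tilted the mount front-up in the jaws, so it was the front edge that landed on the rim, not the rear. I'll set the mount down on free bench, regrip it turned by 90° so it is centred on both axes, and try again.

```bash

python3 -m jog '[[0.9,3.2,0,0,0,0],[0.9,3.2,0,0,0,0],[0.9,3.2,0,0,0,0],[0.8,3.1,0,0,0,0],[0,0,0,0,0,0]]'
python3 -m jog '[[0,0,2.5,0,0,0],[0,0,2.5,0,0,0],[0,0,2.5,0,0,0],[0,0,1,0,0,0],[0,0,0,0,0,0]]'
python3 -c "
from h import *
to([.42,-.16,.013],-38.4)"
```

```text
time_s: 13.0
tcp_pos: [0.4166, -0.1627, 0.1068]
ee_rot: [[0.78, -0.626, -0.002], [-0.626, -0.78, 0.0], [-0.002, 0.001, -1.0]]
wrist_force: [-0.2, 0.3, 0.4]
gripper_width: 0.455
time_s: 13.42
tcp_pos: [0.4177, -0.1596, 0.0198]
ee_rot: [[0.782, -0.623, -0.006], [-0.623, -0.782, 0.0], [-0.005, 0.003, -1.0]]
wrist_force: [-0.5, 0.4, 0.2]
gripper_width: 0.455
t 13.42 tcp [ 0.4177 -0.1596  0.0198] yaw -38.52 F [-0.52  0.4   0.16] w 3.96
shift cm [ 0.21 -0.11  0.68]
turn [ 0.19  0.26 -0.12] shift in target axes [ 0.2  -0.11  0.68]
```

```bash

python3 -m jog '[[0,0,0.2,0,0.2,0],[0,0,0.2,0,0,0],[0,0,0.2,0,0,0],[0,0,0,0,0,0],[0,0,0,0,0,0]]'
python3 -m jog '[[0,0,0,0,0,0],[0,0,0,0,0,0],[0,0,0,0,0,0],[0,0,0,0,0,0],[0,0,0,0,0,0]]' 4.8
python3 -c "
from h import *
to([.42,-.16,.0085],-38.4)"
```

```text
time_s: 13.83
tcp_pos: [0.4199, -0.1597, 0.0166]
ee_rot: [[0.782, -0.623, 0.004], [-0.623, -0.782, -0.002], [0.005, -0.001, -1.0]]
wrist_force: [-0.2, -0.6, -0.7]
gripper_width: 0.456
time_s: 14.25
tcp_pos: [0.4196, -0.1598, 0.0161]
ee_rot: [[0.782, -0.624, 0.003], [-0.624, -0.782, -0.002], [0.004, -0.0, -1.0]]
wrist_force: [-0.8, 0.4, 0.2]
gripper_width: 0.553
t 14.25 tcp [ 0.4196 -0.1598  0.0161] yaw -38.59 F [-0.77  0.43  0.22] w 4.81
shift cm [ 0.04 -0.01  0.76]
turn [-0.01 -0.21 -0.19] shift in target axes [ 0.05 -0.01  0.76]
```

```bash
python3 -c "
from h import *
grab('scene','s6');crop('s6',140,190,230,270,7,'h2')"
```

```text
(no output)
```

View pics/h2.png

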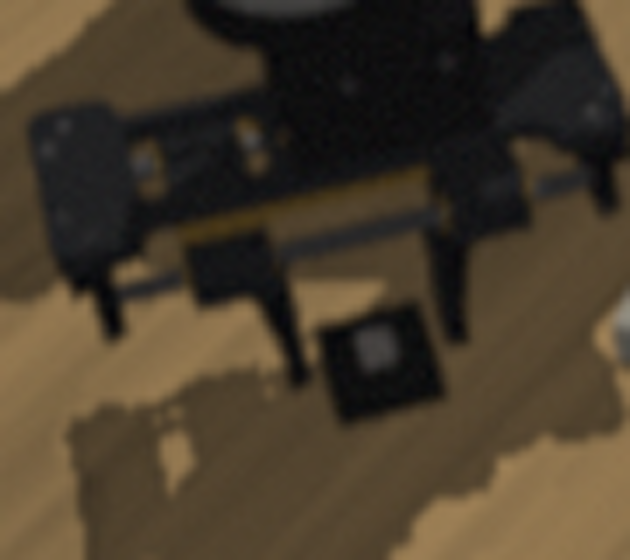

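It lies flat. Now lift, turn 90° and regrip.

```bash

python3 -m jog '[[0,0,-1.5,0,0,0],[0,0,-1.5,0,0,0],[0,0,0,0,0,-6],[0,0,0,0,0,-7],[0,0,0,0,0,-7]]' 6.4
python3 -m jog '[[0,0,0,0,0,-7],[0,0,0,0,0,-7],[0,0,0,0,0,-7],[0,0,0,0,0,-7],[0,0,0,0,0,-7]]'
python3 -m jog '[[0,0,0,0,0,-7],[0,0,0,0,0,-7],[0,0,0,0,0,-7],[0,0,0,0,0,-7],[0,0,0,0,0,-7]]'
python3 -m jog '[[0,0,0,0,0,0],[0,0,0,0,0,0],[0,0,0,0,0,0],[0,0,0,0,0,0],[0,0,0,0,0,0]]'
python3 -c "
from h import *
to([.4196,-.1598,.0085],51.4)"
```

```text
time_s: 14.72
tcp_pos: [0.4195, -0.1597, 0.0464]
ee_rot: [[0.95, -0.313, 0.004], [-0.313, -0.95, -0.002], [0.004, 0.001, -1.0]]
wrist_force: [-0.1, 0.4, -0.0]
gripper_width: 0.726
time_s: 15.13
tcp_pos: [0.4193, -0.1597, 0.046]
ee_rot: [[0.958, 0.288, 0.003], [0.288, -0.958, -0.002], [0.002, 0.003, -1.0]]
wrist_force: [-0.7, 0.4, -0.3]
gripper_width: 0.736
time_s: 15.55
tcp_pos: [0.4194, -0.1597, 0.046]
ee_rot: [[0.619, 0.785, 0.003], [0.785, -0.619, -0.002], [-0.0, 0.003, -1.0]]
wrist_force: [-1.3, -0.4, -0.3]
gripper_width: 0.734
time_s: 15.97
tcp_pos: [0.4194, -0.1597, 0.0461]
ee_rot: [[0.625, 0.781, 0.003], [0.781, -0.625, -0.002], [0.0, 0.004, -1.0]]
wrist_force: [-0.3, -0.6, -0.2]
gripper_width: 0.735
t 15.97 tcp [ 0.4194 -0.1597  0.0461] yaw 51.35 F [-0.31 -0.65 -0.2 ] w 6.4
shift cm [0.01 0.01 3.76]
turn [ 0.2  -0.   -0.05] shift in target axes [0.01 0.02 3.76]
```

```bash

python3 -m jog '[[0,0,1.5,0.2,0,0],[0,0,1.5,0,0,0],[0,0,0.5,0,0,0],[0,0,0.2,0,0,0],[0,0,0,0,0,0]]'
python3 -m jog '[[0,0,0,0,0,0],[0,0,0,0,0,0],[0,0,0,0,0,0],[0,0,0,0,0,0],[0,0,0,0,0,0]]'
python3 -c "
from h import *
to([.4196,-.1598,.008],51.4)"
```

```text
time_s: 16.38
tcp_pos: [0.4193, -0.1598, 0.0088]
ee_rot: [[0.624, 0.782, -0.001], [0.782, -0.624, -0.0], [-0.001, -0.001, -1.0]]
wrist_force: [-0.5, 0.2, -0.0]
gripper_width: 0.736
time_s: 16.8
tcp_pos: [0.4196, -0.1598, 0.0094]
ee_rot: [[0.624, 0.782, 0.001], [0.782, -0.624, -0.0], [0.0, 0.001, -1.0]]
wrist_force: [-0.5, 0.0, 0.7]
gripper_width: 0.734
t 16.8 tcp [ 0.4196 -0.1598  0.0094] yaw 51.41 F [-0.55  0.01  0.72] w 6.38
shift cm [-0.01 -0.    0.14]
turn [ 0.03 -0.03  0.01] shift in target axes [-0.01 -0.    0.14]
```

```bash

python3 -m jog '[[0,0,0.15,0,0,0],[0,0,0,0,0,0],[0,0,0,0,0,0],[0,0,0,0,0,0],[0,0,0,0,0,0]]' 3
python3 -m jog '[[0,0,0,0,0,0],[0,0,0,0,0,0],[0,0,0,0,0,0],[0,0,0,0,0,0],[0,0,0,0,0,0]]'
python3 -c "
from h import *
to([.4196,-.1598,.008],51.4)"
```

```text
time_s: 17.22
tcp_pos: [0.4194, -0.1598, 0.0075]
ee_rot: [[0.624, 0.782, -0.0], [0.782, -0.624, -0.0], [-0.0, -0.0, -1.0]]
wrist_force: [0.1, 0.0, 0.3]
gripper_width: 0.453
time_s: 17.63
tcp_pos: [0.4194, -0.1597, 0.0075]
ee_rot: [[0.624, 0.782, -0.0], [0.782, -0.624, 0.0], [-0.0, -0.0, -1.0]]
wrist_force: [0.1, -0.2, -0.2]
gripper_width: 0.453
t 17.63 tcp [ 0.4194 -0.1597  0.0075] yaw 51.41 F [ 0.08 -0.21 -0.19] w 3.94
shift cm [ 0.01  0.02 -0.05]
turn [-0.    0.    0.01] shift in target axes [ 0.01  0.02 -0.05]
```

```bash

python3 -m jog '[[0,0,-1,0,0,0],[0,0,-3,0,0,0],[0,0,-3,0,0,0],[0,0,-1,0,0,0],[2,0.5,0,0,0,0]]'
python3 -m jog '[[3.5,0.8,0,0,0,0],[3.5,0.8,0,0,0,0],[3.5,0.8,0,0,0,0],[3.5,0.8,0,0,0,0],[3.5,0.8,0,0,0,0]]'
python3 -m jog '[[3.6,1,0,0,0,0],[0,0,0,0,0,7],[0,0,0,0,0,7],[0,0,0,0,0,7],[0,0,0,0,0,7]]'
python3 -m jog '[[0,0,0,0,0,7],[0,0,0,0,0,6],[0,0,0,0,0,0],[0,0,0,0,0,0],[0,0,0,0,0,0]]'
python3 -c "
from h import *
to([.6067,-.0124,.045],10.4)"
```

```text
time_s: 18.05
tcp_pos: [0.4351, -0.148, 0.0902]
ee_rot: [[0.626, 0.78, 0.004], [0.78, -0.626, 0.0], [0.003, 0.003, -1.0]]
wrist_force: [1.1, -0.6, -1.4]
gripper_width: 0.456
time_s: 18.47
tcp_pos: [0.577, -0.0342, 0.0874]
ee_rot: [[0.624, 0.782, -0.001], [0.782, -0.624, 0.0], [-0.0, -0.0, -1.0]]
wrist_force: [-0.3, 0.2, -0.5]
gripper_width: 0.455
time_s: 18.88
tcp_pos: [0.6061, -0.0132, 0.0868]
ee_rot: [[0.92, 0.392, -0.002], [0.392, -0.92, -0.0], [-0.001, -0.001, -1.0]]
wrist_force: [0.4, -0.1, -1.0]
gripper_width: 0.459
time_s: 19.3
tcp_pos: [0.6063, -0.0135, 0.0874]
ee_rot: [[0.983, 0.183, -0.0], [0.183, -0.983, -0.0], [-0.0, -0.0, -1.0]]
wrist_force: [0.1, 0.1, -0.5]
gripper_width: 0.452
t 19.3 tcp [ 0.6063 -0.0135  0.0874] yaw 10.54 F [ 0.07  0.08 -0.53] w 3.93
shift cm [ 0.06 -0.1   4.24]
turn [-0.    0.02  0.14] shift in target axes [ 0.06 -0.1   4.24]
```

```bash

python3 -m jog '[[0,-0.1,1.5,0,0,0.1],[0,0,1.5,0,0,0],[0,0,1,0,0,0],[0,0,0.4,0,0,0],[0,0,0,0,0,0]]'
python3 -m jog '[[0,0,0,0,0,0],[0,0,0,0,0,0],[0,0,0.1,0,0,0],[0,0,0.1,0,0,0],[0,0,0,0,0,0]]'
python3 -m jog '[[0,0,0.1,0,0,0],[0,0,0.1,0,0,0],[0,0,0,0,0,0],[0,0,0,0,0,0],[0,0,0,0,0,0]]'
python3 -c "
from h import *
to([.6067,-.0124,.0315],10.4)
s=sense();R=np.array(s['ee_rot']);print('tool',R.T@s['moment'],R.T@s['wrist_force'])"
```

```text
time_s: 19.72
tcp_pos: [0.6056, -0.0127, 0.0423]
ee_rot: [[0.984, 0.18, -0.002], [0.18, -0.984, -0.001], [-0.003, 0.0, -1.0]]
wrist_force: [0.2, -0.4, -0.4]
gripper_width: 0.451
time_s: 20.13
tcp_pos: [0.6064, -0.0125, 0.0418]
ee_rot: [[0.984, 0.179, 0.0], [0.179, -0.984, 0.0], [0.0, -0.0, -1.0]]
wrist_force: [0.1, -0.1, 0.0]
gripper_width: 0.456
time_s: 20.55
tcp_pos: [0.6063, -0.0125, 0.0395]
ee_rot: [[0.984, 0.179, -0.0], [0.179, -0.984, -0.0], [-0.0, 0.0, -1.0]]
wrist_force: [-0.8, -0.5, -0.3]
gripper_width: 0.455
t 20.55 tcp [ 0.6063 -0.0125  0.0395] yaw 10.31 F [-0.77 -0.54 -0.27] w 3.96
shift cm [ 0.04 -0.01  0.8 ]
turn [ 0.    0.   -0.09] shift in target axes [ 0.04 -0.01  0.8 ]
tool [-0.04409179  0.00826682  0.01016985] [-0.85026496  0.39571877  0.27225832]
```

```bash

python3 -m jog '[[0,0,0.1,0,0,0],[0,0,0.1,0,0,0],[0,0,0.05,0,0,0],[0,0,0,0,0,0],[0,0,0,0,0,0]]'
python3 -c "
from h import *
to([.6067,-.0124,.0315],10.4)
s=sense();R=np.array(s['ee_rot']);print('tool',R.T@s['moment'],R.T@s['wrist_force'])"
```

```text
time_s: 20.97
tcp_pos: [0.6063, -0.0125, 0.037]
ee_rot: [[0.984, 0.179, -0.0], [0.179, -0.984, -0.0], [-0.0, 0.0, -1.0]]
wrist_force: [-0.1, 0.1, -0.3]
gripper_width: 0.451
t 20.97 tcp [ 0.6063 -0.0125  0.037 ] yaw 10.31 F [-0.14  0.08 -0.26] w 3.93
shift cm [ 0.04 -0.01  0.55]
turn [ 0.    0.01 -0.09] shift in target axes [ 0.04 -0.01  0.55]
tool [-0.10376144  0.01512996  0.02619802] [-0.1185194  -0.10669202  0.26229327]
```

No contact at TCP z 0.037, where the mount's bottom is already just below rim level. I keep lowering.

```bash

python3 -m jog '[[0,0,0.1,0,0,0],[0,0,0.1,0,0,0],[0,0,0,0,0,0],[0,0,0,0,0,0],[0,0,0,0,0,0]]'
python3 -c "
from h import *
to([.6067,-.0124,.0315],10.4)
s=sense();R=np.array(s['ee_rot']);print('tool',R.T@s['moment'],R.T@s['wrist_force'])"
```

```text
time_s: 21.38
tcp_pos: [0.6063, -0.0125, 0.035]
ee_rot: [[0.984, 0.179, -0.0], [0.179, -0.984, -0.0], [-0.0, 0.0, -1.0]]
wrist_force: [-0.6, 0.6, -0.6]
gripper_width: 0.462
t 21.38 tcp [ 0.6063 -0.0125  0.035 ] yaw 10.31 F [-0.59  0.56 -0.64] w 4.02
shift cm [ 0.04 -0.01  0.35]
turn [ 0.    0.   -0.09] shift in target axes [ 0.04 -0.01  0.35]
tool [-0.03040628  0.02501532  0.00255664] [-0.48423239 -0.65438648  0.6409235 ]
```

It is entering the pocket freely.

```bash

python3 -m jog '[[0,0,0.1,0,0,0],[0,0,0.1,0,0,0],[0,0,0.1,0,0,0],[0,0,0,0,0,0],[0,0,0,0,0,0]]'
python3 -m jog '[[0,0,0.1,0,0,0],[0,0,0,0,0,0],[0,0,0,0,0,0],[0,0,0,0,0,0],[0,0,0,0,0,0]]'
python3 -c "
from h import *
to([.6067,-.0124,.0315],10.4)"
```

```text
time_s: 21.8
tcp_pos: [0.6063, -0.0125, 0.0319]
ee_rot: [[0.984, 0.179, -0.0], [0.179, -0.984, -0.0], [-0.0, -0.0, -1.0]]
wrist_force: [-0.6, -0.1, -0.1]
gripper_width: 0.453
time_s: 22.22
tcp_pos: [0.6065, -0.0125, 0.0315]
ee_rot: [[0.984, 0.179, 0.001], [0.179, -0.984, -0.0], [0.001, 0.0, -1.0]]
wrist_force: [-1.9, 1.0, 4.7]
gripper_width: 0.453
t 22.22 tcp [ 0.6065 -0.0125  0.0315] yaw 10.33 F [-1.91  1.    4.75] w 3.94
shift cm [ 0.02 -0.    0.  ]
turn [ 0.01 -0.03 -0.07] shift in target axes [ 0.02 -0.    0.  ]
```

Seated: the floor contact came exactly at z 0.0315. Release, lift and look.

```bash

python3 -m jog '[[0,0,-0.05,0,0,0],[0,0,0,0,0,0],[0,0,0,0,0,0],[0,0,0,0,0,0],[0,0,0,0,0,0]]' 5.2
python3 -m jog '[[0,0,-0.5,0,0,0],[0,0,-2,0,0,0],[0,0,-3,0,0,0],[0,0,-3,0,0,0],[-3.5,0,0,0,0,0]]'
python3 -m jog '[[-3.5,0,0,0,0,0],[-3.5,0,0,0,0,0],[-3.5,0,0,0,0,0],[-3.5,0,0,0,0,0],[0,0,0,0,0,0]]' 0
python3 -c "
from h import *
to([.6067,-.0126,.0315],10.4)
grab('top','t7');crop('t7',230,130,330,270,5,'i1');grab('scene','s7');crop('s7',230,190,360,280,6,'i2')"
```

```text
time_s: 22.63
tcp_pos: [0.6062, -0.0126, 0.0312]
ee_rot: [[0.984, 0.179, -0.0], [0.179, -0.984, -0.0], [-0.0, -0.0, -1.0]]
wrist_force: [-0.8, -0.4, -1.4]
gripper_width: 0.591
time_s: 23.05
tcp_pos: [0.5818, -0.0174, 0.1238]
ee_rot: [[0.983, 0.182, 0.019], [0.182, -0.983, 0.001], [0.019, 0.003, -1.0]]
wrist_force: [1.1, -1.1, 1.4]
gripper_width: 0.598
time_s: 23.47
tcp_pos: [0.4263, -0.0454, 0.1159]
ee_rot: [[0.984, 0.177, -0.007], [0.177, -0.984, 0.0], [-0.006, -0.001, -1.0]]
wrist_force: [-0.0, -0.4, -0.7]
gripper_width: 0.304
t 23.47 tcp [ 0.4263 -0.0454  0.1159] yaw 10.2 F [-0.01 -0.36 -0.74] w 2.64
shift cm [18.39 -0.02  8.33]
turn [-0.08  0.37 -0.2 ] shift in target axes [18.33  0.03  8.44]
```

View pics/i1.png

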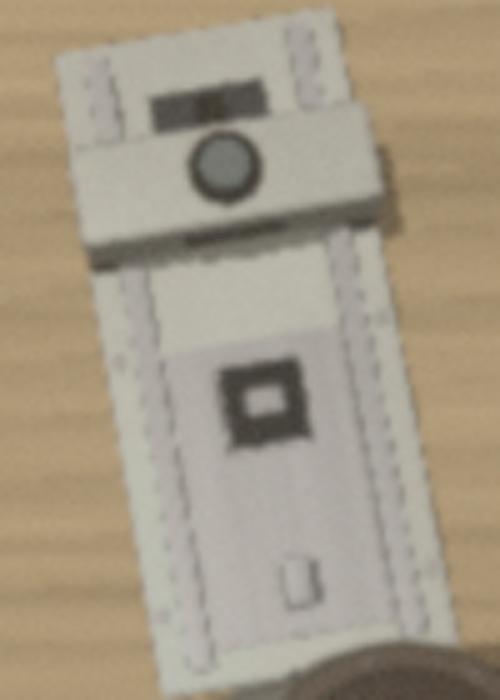

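View pics/i2.png

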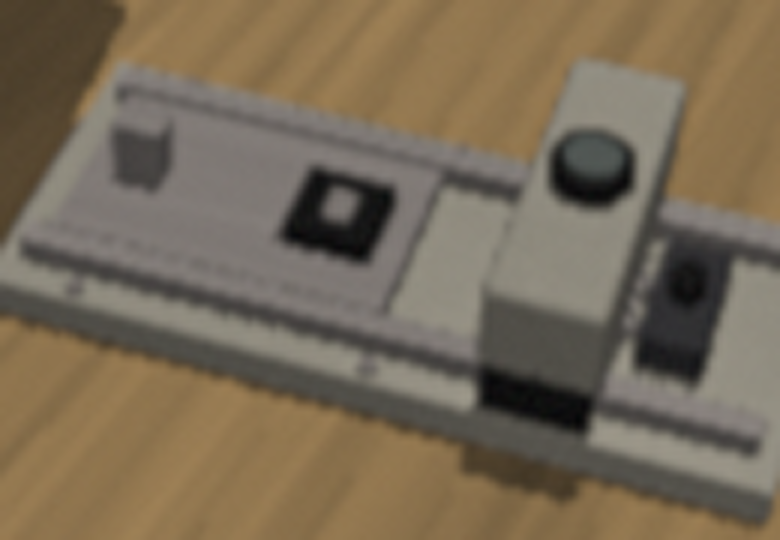

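The mount sits level and parallel inside the pocket, at about (283,210) in the top view. Now I position the closed fingers behind the lug.

```bash
python3 -c "
from fit import *
t=pickle.load(open('t7.pkl','rb'))
print(ray(t,px([[297,580]],230,130,5),.06))
to([.475,-.0365,.040],10.4)"
```

```text
[[ 0.51797888 -0.02818535  0.06      ]]
t 23.57 tcp [ 0.4336 -0.0441  0.1174] yaw 10.33 F [ 1.19 -0.63  1.45] w 1.82
shift cm [ 4.19 -0.    7.75]
turn [ 0.01 -0.1  -0.07] shift in target axes [4.21 0.   7.74]
```

```bash

python3 -m jog '[[2,0,0,0,0,0],[2,0,2,0,0,0],[0,0,2.5,0,0,0],[0,0,2,0,0,0],[0,0,1.2,0,0,0]]'
python3 -m jog '[[0,0,0,0,0,0],[0,0,0,0,0,0],[0,0,0,0,0,0],[0,0,0,0,0,0],[0,0,0,0,0,0]]'
python3 -c "
from h import *
to([.4968,-.0326,.040],10.4)"
```

```text
time_s: 23.98
tcp_pos: [0.4744, -0.0364, 0.0375]
ee_rot: [[0.984, 0.179, -0.002], [0.179, -0.984, -0.0], [-0.002, 0.0, -1.0]]
wrist_force: [-0.5, -0.8, 0.7]
gripper_width: 0.006
time_s: 24.4
tcp_pos: [0.4745, -0.0365, 0.0406]
ee_rot: [[0.984, 0.179, 0.003], [0.179, -0.984, 0.001], [0.003, -0.0, -1.0]]
wrist_force: [-0.4, -0.6, 0.3]
gripper_width: 0.006
t 24.4 tcp [ 0.4745 -0.0365  0.0406] yaw 10.32 F [-0.43 -0.63  0.31] w 0.05
shift cm [2.26 0.02 0.06]
turn [-0.01 -0.15 -0.08] shift in target axes [2.26 0.02 0.06]
```

```bash

python3 -m jog '[[0.8,0,0,0,0,-0.1],[0.8,0,0,0,0,0],[0.4,0,0,0,0,0],[0.2,0,0,0,0,0],[0.2,0,0,0,0,0]]'
python3 -m jog '[[0.3,0,0,0,0,0],[0.3,0,0,0,0,0],[0.3,0,0,0,0,0],[0.3,0,0,0,0,0],[0.3,0,0,0,0,0]]'
python3 -c "
from h import *
to([.4968,-.0326,.040],10.4)"
```

```text
time_s: 24.82
tcp_pos: [0.4955, -0.0327, 0.0391]
ee_rot: [[0.984, 0.18, -0.004], [0.18, -0.984, -0.001], [-0.004, -0.0, -1.0]]
wrist_force: [-4.0, -0.1, 2.3]
gripper_width: 0.002
time_s: 25.23
tcp_pos: [0.5123, -0.0295, 0.0393]
ee_rot: [[0.984, 0.181, 0.0], [0.181, -0.984, 0.0], [0.0, -0.0, -1.0]]
wrist_force: [-1.9, -0.9, -1.4]
gripper_width: 0.003
t 25.23 tcp [ 0.5123 -0.0295  0.0393] yaw 10.41 F [-1.91 -0.85 -1.39] w 0.03
shift cm [-1.58  0.02 -0.07]
turn [-0.   -0.01  0.01] shift in target axes [-1.58  0.02 -0.07]
```

```bash

python3 -m jog '[[0.6,0,0,0,0,0],[0.6,0,0,0,0,0],[0.6,0,0,0,0,0],[0.6,0,0,0,0,0],[0.6,0,0,0,0,0]]'
python3 -m jog '[[0.4,0,0,0,0,0],[0.4,0,0,0,0,0],[0.3,0,0,0,0,0],[0.3,0,0,0,0,0],[0.3,0,0,0,0,0]]'
python3 -c "
from h import *
to([.4955,-.0326,.040],10.4)"
```

```text
time_s: 25.65
tcp_pos: [0.542, -0.0241, 0.0396]
ee_rot: [[0.984, 0.181, -0.0], [0.181, -0.984, -0.0], [-0.0, 0.0, -1.0]]
wrist_force: [-2.3, -0.4, 0.5]
gripper_width: 0.008
time_s: 26.07
tcp_pos: [0.5581, -0.0212, 0.0396]
ee_rot: [[0.984, 0.181, -0.0], [0.181, -0.984, -0.0], [-0.0, 0.0, -1.0]]
wrist_force: [-3.1, -0.6, 0.3]
gripper_width: 0.006
t 26.07 tcp [ 0.5581 -0.0212  0.0396] yaw 10.41 F [-3.06 -0.55  0.27] w 0.05
shift cm [-6.37 -0.01 -0.04]
turn [0.   0.02 0.01] shift in target axes [-6.37 -0.01 -0.04]
```

```bash

python3 -m jog '[[0.3,0,0,0,0,0],[0.3,0,0,0,0,0],[0.3,0,0,0,0,0],[0.3,0,0,0,0,0],[0.3,0,0,0,0,0]]'
python3 -m jog '[[0.1,0,0,0,0,0],[0.1,0,0,0,0,0],[0.1,0,0,0,0,0],[0.1,0,0,0,0,0],[0.1,0,0,0,0,0]]'
python3 -m jog '[[0.1,0,0,0,0,0],[0.1,0,0,0,0,0],[0.1,0,0,0,0,0],[0.1,0,0,0,0,0],[0.1,0,0,0,0,0]]'
python3 -c "
from h import *
to([.4955,-.0326,.040],10.4)
grab('scene','s8');crop('s8',230,190,360,280,6,'j2')"
```

```text
time_s: 26.48
tcp_pos: [0.5731, -0.0184, 0.0396]
ee_rot: [[0.984, 0.181, -0.0], [0.181, -0.984, -0.0], [-0.0, 0.0, -1.0]]
wrist_force: [-3.7, 0.2, 1.9]
gripper_width: 0.002
time_s: 26.9
tcp_pos: [0.5778, -0.0176, 0.0396]
ee_rot: [[0.984, 0.181, -0.0], [0.181, -0.984, 0.0], [-0.0, -0.0, -1.0]]
wrist_force: [-2.9, -0.6, 0.9]
gripper_width: 0.004
time_s: 27.32
tcp_pos: [0.5827, -0.0166, 0.0396]
ee_rot: [[0.984, 0.181, -0.0], [0.181, -0.984, -0.0], [-0.0, 0.0, -1.0]]
wrist_force: [-3.1, -1.0, 1.6]
gripper_width: 0.004
t 27.32 tcp [ 0.5827 -0.0166  0.0396] yaw 10.41 F [-3.09 -0.96  1.63] w 0.04
shift cm [-8.87 -0.01 -0.04]
turn [0.   0.   0.01] shift in target axes [-8.87 -0.01 -0.04]
```

View pics/j2.png

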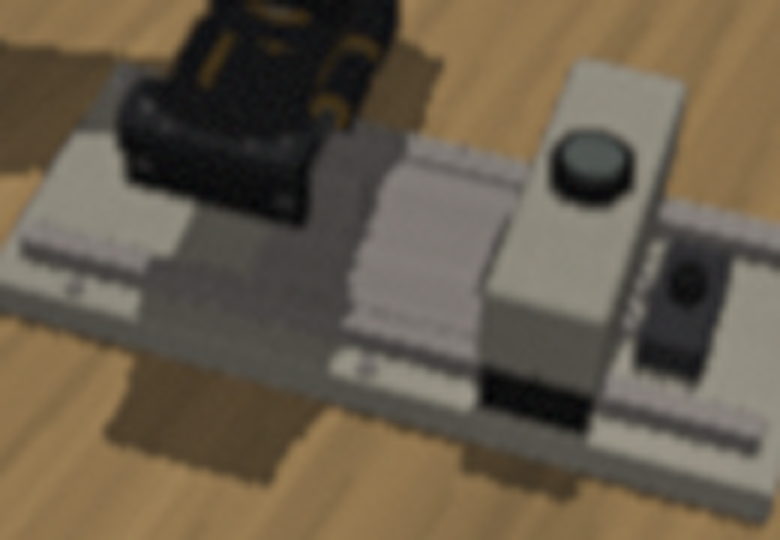

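The mount is under the bridge without contact; the drag baseline is about 3 N. I advance in 3 mm calls and stop as soon as the force rises (plunger contact adds about 4 N).

```bash
cat > chk.py <<'E'
from h import *
import sys
s=sense();d=np.array([np.cos(np.radians(10.4)),np.sin(np.radians(10.4)),0])
f=-d@np.array(s['wrist_force']);print('t',round(s['time_s'],2),'push',round(f,2),'travel mm',round(float(d@(np.array(s['tcp_pos'])-[.4955,-.0326,.04]))*1000,2))
sys.exit(f>float(sys.argv[1]))
E
python3 -m jog '[[0.06,0,0,0,0,0],[0.06,0,0,0,0,0],[0.06,0,0,0,0,0],[0.06,0,0,0,0,0],[0.06,0,0,0,0,0]]' >/dev/null && python3 chk.py 4.8 &&
python3 -m jog '[[0.06,0,0,0,0,0],[0.06,0,0,0,0,0],[0.06,0,0,0,0,0],[0.06,0,0,0,0,0],[0.06,0,0,0,0,0]]' >/dev/null && python3 chk.py 4.8 &&
python3 -m jog '[[0.06,0,0,0,0,0],[0.06,0,0,0,0,0],[0.06,0,0,0,0,0],[0.06,0,0,0,0,0],[0.06,0,0,0,0,0]]' >/dev/null && python3 chk.py 4.8
```

```text
t 27.78 push 5.04 travel mm 91.14True
```

```bash

python3 -m jog '[[0.03,0,0,0,0,0],[0.03,0,0,0,0,0],[0.03,0,0,0,0,0],[0.03,0,0,0,0,0],[0.0,0,0,0,0,0]]' >/dev/null ; python3 chk.py 4.8

```

```text
t 28.2 push 6.98 travel mm 91.14True
```

```bash

python3 -m jog '[[0.02,0,0,0,0,0],[0.02,0,0,0,0,0],[0.02,0,0,0,0,0],[0,0,0,0,0,0],[0.0,0,0,0,0,0]]' >/dev/null ; python3 chk.py 4.8
python3 -m jog '[[0,0,0,0,0,0],[0,0,0,0,0,0],[0.0,0,0,0,0,0],[0,0,0,0,0,0],[0.0,0,0,0,0,0]]' >/dev/null ; python3 chk.py 4.8

```

```text
t 28.62 push 7.8 travel mm 91.17
t 29.03 push 6.25 travel mm 91.14True
True
```

```bash

python3 -m jog '[[0.02,0,0,0,0,0],[0.02,0,0,0,0,0],[0.02,0,0,0,0,0],[0,0,0,0,0,0],[0.0,0,0,0,0,0]]' >/dev/null ; python3 chk.py 4.8
python3 -c "
from station import sense
print(sense()['wrist_force'])"
python3 -m jog '[[0.02,0,0,0,0,0],[0.02,0,0,0,0,0],[0.02,0,0,0,0,0],[0,0,0,0,0,0],[0.0,0,0,0,0,0]]' >/dev/null ; python3 chk.py 4.8

```

```text
t 29.45 push 8.39 travel mm 91.18
[-8.38076477 -0.81233262  7.00274096]
t 29.87 push 9.99 travel mm 91.17True
True
```

The carrier has stayed at travel 91.15 mm while the push rose to 10 N with 7 N of vertical load. That is ambiguous, so I back off to unload and look.

```bash

python3 -m jog '[[-0.3,0,0,0,0,0],[-0.5,0,0,0,0,0],[-1,0,0,0,0,0],[-2,0,0,0,0,0],[-3,0,0,0,0,0]]'
python3 -m jog '[[-3,0,-1,0,0,0],[-3,0,-1,0,0,0],[-3,0,-1,0,0,0],[0,0,0,0,0,0],[0,0,0,0,0,0]]'
python3 -c "
from h import *
to([.4955,-.0326,.040],10.4)
grab('top','t9');crop('t9',230,130,330,270,5,'k1');grab('scene','s9');crop('s9',250,190,370,280,6,'k2')"
```

```text
time_s: 30.28
tcp_pos: [0.5252, -0.027, 0.04]
ee_rot: [[0.983, 0.182, 0.007], [0.182, -0.983, 0.001], [0.007, 0.0, -1.0]]
wrist_force: [0.0, 0.2, -0.2]
gripper_width: 0.002
time_s: 30.7
tcp_pos: [0.4342, -0.0438, 0.0708]
ee_rot: [[0.983, 0.181, 0.005], [0.181, -0.983, 0.001], [0.006, -0.0, -1.0]]
wrist_force: [1.1, -0.3, 0.1]
gripper_width: 0.008
t 30.7 tcp [ 0.4342 -0.0438  0.0708] yaw 10.45 F [ 1.11 -0.28  0.12] w 0.07
shift cm [6.22 0.01 3.12]
turn [-0.01 -0.32  0.05] shift in target axes [6.24 0.   3.08]
```

View pics/k1.png

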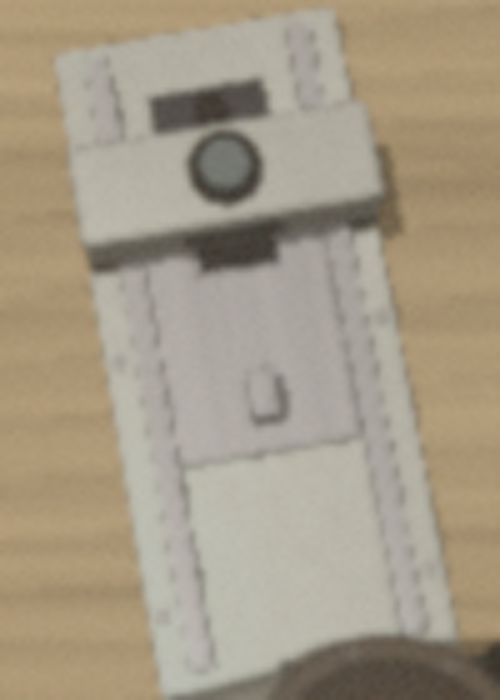

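View pics/k2.png

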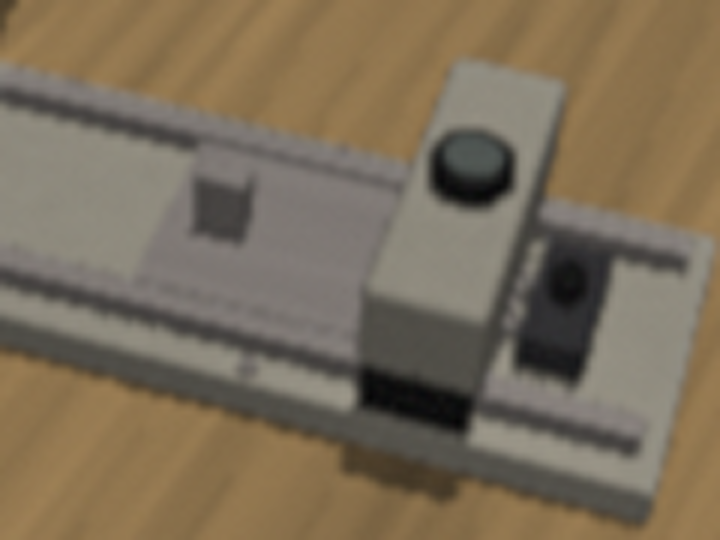

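```bash
python3 -c "
from fit import *
a=cv2.imread('pics/s7.png')[220:262,318:358];b=cv2.imread('pics/s9.png')[220:262,318:358]
r=lambda i:cv2.resize(i,None,fx=9,fy=9,interpolation=cv2.INTER_CUBIC)
cv2.imwrite('pics/l.png',np.hstack([r(a),r(b)]))
t=pickle.load(open('t9.pkl','rb'))
A=np.radians(10.4);d=np.array([np.cos(A),np.sin(A)]);O=np.array([.6424,-.0063])
for q,z in(([262,392],.06),([190,467],.03),([360,437],.03)):
  w=ray(t,px([q],230,130,5),z)[0];print(w,'reader x',d@(w[:2]-O))
t=pickle.load(open('t7.pkl','rb'))
for q,z in(([297,580],.06),([215,650],.03),([390,623],.03)):
  w=ray(t,px([q],230,130,5),z)[0];print(w,'reader x',d@(w[:2]-O))
"
```

```text
[ 0.60903146 -0.01124622  0.06      ] reader x -0.03371323065133724
[0.57616301 0.02427192 0.03      ] reader x -0.059629998983545845
[ 0.59158681 -0.06043247  0.03      ] reader x -0.05975035347655258
[ 0.51797888 -0.02818535  0.06      ] reader x -0.12632778534875974
[0.48569281 0.0112431  0.03      ] reader x -0.15096585227806378
[ 0.4992382  -0.07466825  0.03      ] reader x -0.15315164274047013
```

View pics/l.png

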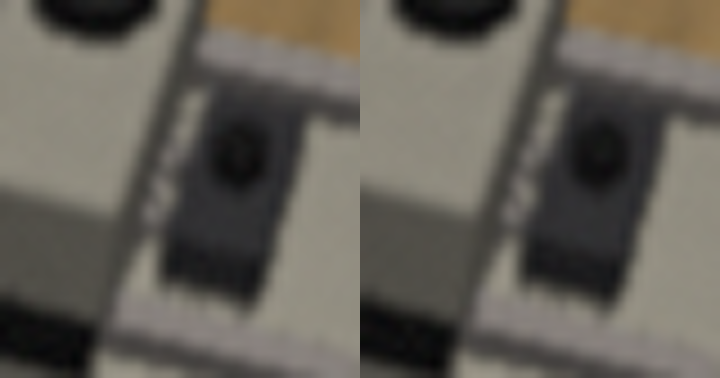

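```bash
python3 -c "
from h import *
crop('t9',250,160,300,200,14,'m1');crop('s9',290,210,345,255,12,'m2')"
```

```text
(no output)
```

View pics/m1.png

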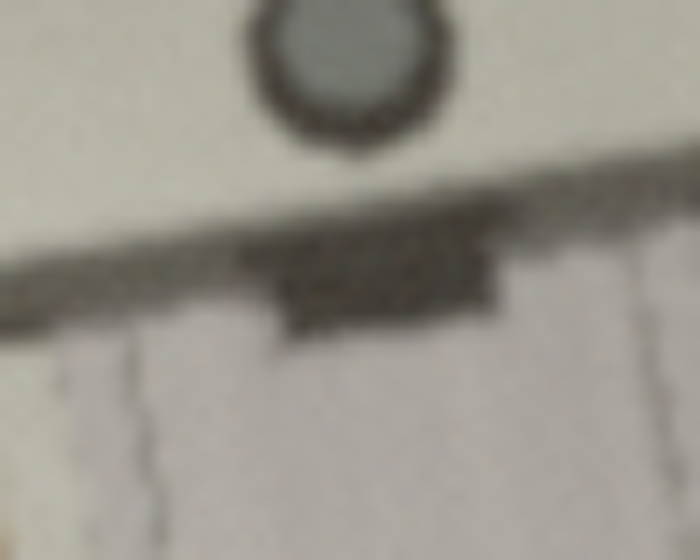

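View pics/m2.png

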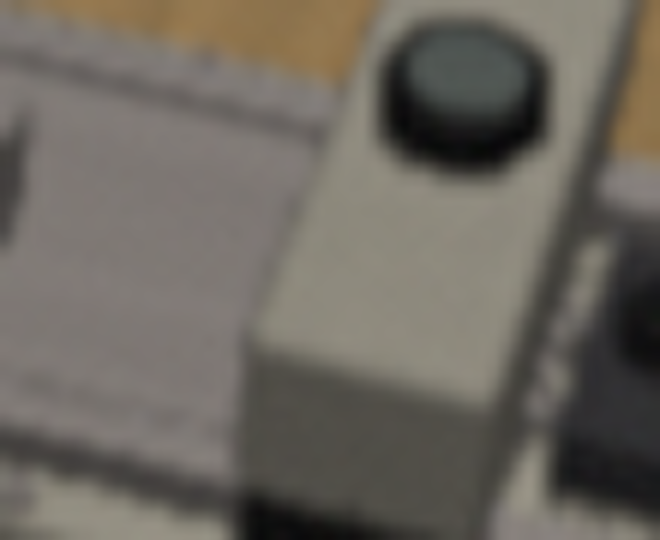

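```bash
cat > ov.py <<'E'
from fit import *
def box(c,tag,lift,s,x0,y0,x1,y1,out,cx,bias=(0,0)):
    A=np.radians(10.4);d=np.array([np.cos(A),np.sin(A)]);n=np.array([-d[1],d[0]])
    im=cv2.resize(cv2.imread(f'pics/{tag}.png')[y0:y1,x0:x1],None,fx=s,fy=s,interpolation=cv2.INTER_CUBIC)
    P=[]
    for z in(.030,.040):
        for a,b in((-.02,.02),(.02,.02),(.02,-.02),(-.02,-.02)):
            w=np.array(cx)+d*a+n*b+np.array(bias); P.append([w[0],w[1],z+(lift*(.02-a)/.04 if z>.035 else 0)])
    q=((proj(c,P)-[x0,y0]+.5)*s-.5).round().astype(int)
    for k in(0,1):
        cv2.polylines(im,[q[4*k:4*k+4].reshape(-1,1,2)],True,(0,255*(k==0),255*(k==1)),1)
    cv2.imwrite(f'pics/{out}.png',im)
    return im
E
python3 -c "
from ov import *
s=pickle.load(open('s7.pkl','rb'));t=pickle.load(open('t7.pkl','rb'))
b=(-.0021,.0018)
ims=[box(s,'s7',l,10,270,205,305,240,'x',(.6065,-.0125),b) for l in(0,.006)]
cv2.imwrite('pics/n1.png',np.hstack(ims))
ims=[box(t,'t7',l,10,265,195,300,228,'x',(.6065,-.0125)) for l in(0,.006)]
cv2.imwrite('pics/n2.png',np.hstack(ims))
"
```

```text
(no output)
```

View pics/n1.png

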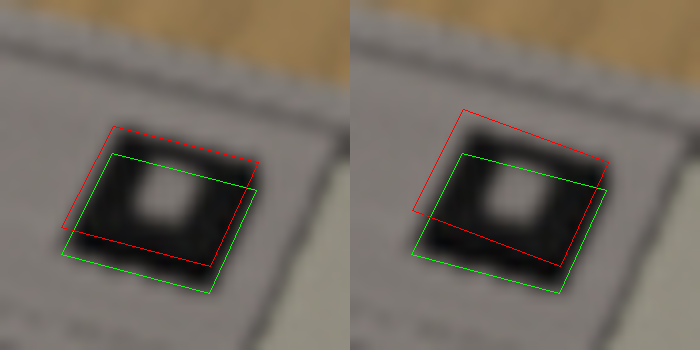

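View pics/n2.png

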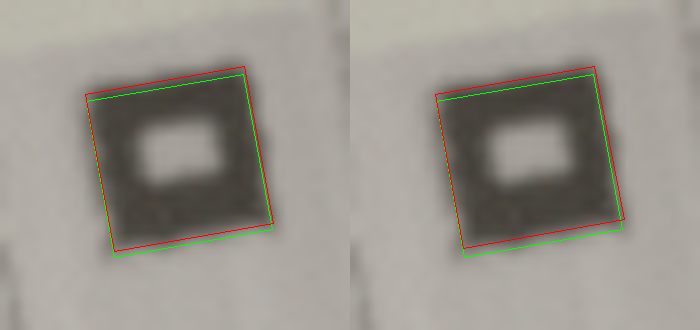

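The overlay shows the mount seated flat (red and green outlines match with no tilt), so the bridge isn't blocking. The 7 N downward load on the lug multiplied the carrier's friction. I'll re-approach and keep the vertical force near zero while pushing.

```bash

python3 -m jog '[[3,0,1,0,0.3,0],[3,0,1,0,0,0],[3,0,1,0,0,0],[3,0,0,0,0,0],[1.5,0,0,0,0,0]]'
python3 -m jog '[[0.8,0,0,0,0,0],[0,0,0,0,0,0],[0,0,0,0,0,0],[0,0,0,0,0,0],[0,0,0,0,0,0]]'
python3 -c "
from h import *
to([.5852,-.0161,.0415],10.4)"; python3 chk.py 5
```

```text
time_s: 31.22
tcp_pos: [0.5712, -0.0188, 0.0386]
ee_rot: [[0.983, 0.182, 0.008], [0.182, -0.983, 0.001], [0.008, 0.001, -1.0]]
wrist_force: [0.6, -0.8, 0.5]
gripper_width: 0.007
time_s: 31.63
tcp_pos: [0.5729, -0.0184, 0.0402]
ee_rot: [[0.984, 0.181, 0.005], [0.181, -0.984, 0.001], [0.005, -0.0, -1.0]]
wrist_force: [-0.4, -0.3, 0.4]
gripper_width: 0.007
t 31.63 tcp [ 0.5729 -0.0184  0.0402] yaw 10.4 F [-0.35 -0.3   0.4 ] w 0.06
shift cm [ 1.25 -0.01 -0.12]
turn [-0.01 -0.27  0.  ] shift in target axes [ 1.25 -0.01 -0.13]
t 31.63 push 0.4 travel mm 78.69False
```

```bash

python3 -m jog '[[0.4,0,-0.05,0,-0.3,0],[0.3,0,-0.05,0,0,0],[0.2,0,-0.05,0,0,0],[0.2,0,0,0,0,0],[0.1,0,0,0,0,0]]' | tail -2; python3 chk.py 5
python3 -m jog '[[0.05,0,0,0,0,0],[0.05,0,-0.02,0,0,0],[0.05,0,-0.02,0,0,0],[0,0,0,0,0,0],[0,0,0,0,0,0]]'; python3 chk.py 5
```

```text
wrist_force: [-2.4, -0.3, 1.0]
gripper_width: 0.008
t 32.05 push 2.45 travel mm 91.12
time_s: 32.47
tcp_pos: [0.5852, -0.0162, 0.0415]
ee_rot: [[0.984, 0.18, -0.004], [0.18, -0.984, -0.001], [-0.004, -0.0, -1.0]]
wrist_force: [-6.0, -0.6, 1.6]
gripper_width: 0.002
t 32.47 push 6.03 travel mm 91.14False
True
```

```bash

python3 -m jog '[[0.02,0,-0.03,0,0,0],[0.02,0,-0.03,0,0,0],[0.02,0,0,0,0,0],[0,0,0,0,0,0],[0,0,0,0,0,0]]'; python3 chk.py 5
python3 -m jog '[[0.02,0,-0.02,0,0,0],[0,0,0,0,0,0],[0,0,0,0,0,0],[0,0,0,0,0,0],[0,0,0,0,0,0]]'; python3 chk.py 5
```

```text
time_s: 32.88
tcp_pos: [0.5852, -0.0162, 0.0415]
ee_rot: [[0.984, 0.18, -0.006], [0.18, -0.984, -0.001], [-0.006, -0.0, -1.0]]
wrist_force: [-6.0, -1.1, 1.4]
gripper_width: 0.01
t 32.88 push 6.1 travel mm 91.15
time_s: 33.3
tcp_pos: [0.5852, -0.0163, 0.0415]
ee_rot: [[0.984, 0.18, -0.006], [0.18, -0.984, -0.001], [-0.006, -0.0, -1.0]]
wrist_force: [-5.4, -0.9, 0.6]
gripper_width: 0.009
t 33.3 push 5.44 travel mm 91.14True
True
```

```bash

python3 -m jog '[[0.03,0,0,0,0,0],[0.03,0,0,0,0,0],[0,0,0,0,0,0],[0,0,0,0,0,0],[0,0,0,0,0,0]]'|grep force; python3 chk.py 8.5 && 
python3 -m jog '[[0.03,0,-0.02,0,0,0],[0.0,0,0,0,0,0],[0,0,0,0,0,0],[0,0,0,0,0,0],[0,0,0,0,0,0]]'|grep force; python3 chk.py 8.5
```

```text
wrist_force: [-6.0, -0.7, 0.1]
t 33.72 push 6.08 travel mm 91.3
t 33.72 push 6.08 travel mm 91.3False
False
```

It began to move (91.30 mm at 6.1 N). I fix the guard script's exit code and continue.

```bash
sed -i 's/sys.exit(f>/sys.exit(int(f>/; s/argv\[1\]))$/argv[1])))/' chk.py; tail -1 chk.py
python3 -m jog '[[0.03,0,-0.01,0,0,0],[0.03,0,0,0,0,0],[0,0,0,0,0,0],[0,0,0,0,0,0],[0,0,0,0,0,0]]'|grep force; python3 chk.py 8.5 && 
python3 -m jog '[[0.03,0,0,0,0,0],[0.03,0,0,0,0,0],[0,0,0,0,0,0],[0,0,0,0,0,0],[0,0,0,0,0,0]]'|grep force; python3 chk.py 8.5
```

```text
sys.exit(int(f>float(sys.argv[1])))
wrist_force: [-5.6, -1.4, 1.2]
t 34.13 push 5.76 travel mm 91.97
wrist_force: [-6.0, 0.1, -0.3]
t 34.55 push 5.85 travel mm 92.55
```

The plunger is moving at a steady ~6 N. I continue in 0.6 mm calls and stop on a force rise.

```bash

python3 -m jog '[[0.03,0,0,0,0,0],[0.03,0,0,0,0,0],[0,0,0,0,0,0],[0,0,0,0,0,0],[0,0,0,0,0,0]]'|grep force; python3 chk.py 7.3 && 
python3 -m jog '[[0.03,0,0,0,0,0],[0.03,0,0,0,0,0],[0,0,0,0,0,0],[0,0,0,0,0,0],[0,0,0,0,0,0]]'|grep force; python3 chk.py 7.3 &&
python3 -m jog '[[0.03,0,0,0,0,0],[0.03,0,0,0,0,0],[0,0,0,0,0,0],[0,0,0,0,0,0],[0,0,0,0,0,0]]'|grep force; python3 chk.py 7.3
```

```text
wrist_force: [-6.2, -1.7, 0.2]
t 34.97 push 6.41 travel mm 93.14
wrist_force: [-6.6, -1.7, -0.9]
t 35.38 push 6.78 travel mm 93.73
wrist_force: [-5.7, -1.7, 0.9]
t 35.8 push 5.96 travel mm 94.32
```

```bash

python3 -m jog '[[0.03,0,0,0,0,0],[0.03,0,0,0,0,0],[0,0,0,0,0,0],[0,0,0,0,0,0],[0,0,0,0,0,0]]'|grep force; python3 chk.py 7.3 && 
python3 -m jog '[[0.03,0,0,0,0,0],[0.03,0,0,0,0,0],[0,0,0,0,0,0],[0,0,0,0,0,0],[0,0,0,0,0,0]]'|grep force; python3 chk.py 7.3 &&
python3 -m jog '[[0.03,0,0,0,0,0],[0.03,0,0,0,0,0],[0,0,0,0,0,0],[0,0,0,0,0,0],[0,0,0,0,0,0]]'|grep force; python3 chk.py 7.3
```

```text
wrist_force: [-6.5, -2.0, -0.2]
t 36.22 push 6.75 travel mm 94.95
wrist_force: [-7.3, -1.6, -0.7]
t 36.63 push 7.43 travel mm 95.55
t 36.63 push 7.43 travel mm 95.55
```

```bash

python3 -m jog '[[0.03,0,0,0,0,0],[0.0,0,0,0,0,0],[0,0,0,0,0,0],[0,0,0,0,0,0],[0,0,0,0,0,0]]'|grep force; python3 chk.py 8 && 
python3 -m jog '[[0.03,0,0,0,0,0],[0.0,0,0,0,0,0],[0,0,0,0,0,0],[0,0,0,0,0,0],[0,0,0,0,0,0]]'|grep force; python3 chk.py 8
```

```text
wrist_force: [-6.7, -1.1, -0.9]
t 37.05 push 6.74 travel mm 95.8
wrist_force: [-5.9, -1.1, 0.2]
t 37.47 push 5.99 travel mm 96.15
```

```bash

python3 -m jog '[[0.03,0,0,0,0,0],[0.0,0,0,0,0,0],[0,0,0,0,0,0],[0,0,0,0,0,0],[0,0,0,0,0,0]]'|grep force; python3 chk.py 8 && 
python3 -m jog '[[0.03,0,0,0,0,0],[0.0,0,0,0,0,0],[0,0,0,0,0,0],[0,0,0,0,0,0],[0,0,0,0,0,0]]'|grep force; python3 chk.py 8&& 
python3 -m jog '[[0.03,0,0,0,0,0],[0.0,0,0,0,0,0],[0,0,0,0,0,0],[0,0,0,0,0,0],[0,0,0,0,0,0]]'|grep force; python3 chk.py 8
```

```text
wrist_force: [-5.7, -1.8, 0.2]
t 37.88 push 5.96 travel mm 96.16
wrist_force: [-6.6, -1.0, 1.9]
t 38.3 push 6.69 travel mm 96.13
wrist_force: [-8.0, -1.2, 2.2]
t 38.72 push 8.03 travel mm 96.15
```

Travel halts at 96.15 mm, exactly 5.0 mm after plunger contact at 91.15, while the force climbs to 8 N. The plunger is home. Now I retreat straight back and check.

```bash

python3 -m jog '[[-0.2,0,0,0,0,0],[-0.3,0,0,0,0,0],[-0.5,0,0,0,0,0],[-1.5,0,0,0,0,0],[-3,0,0,0,0,0]]'
python3 -m jog '[[-3,0,-1,0,0,0],[-3,0,-2,0,0,0],[-3,0,-2,0,0,0],[-2,0,-2,0,0,0],[0,0,0,0,0,0]]'
python3 -m jog '[[0,0,0,0,0,0],[0,0,0,0,0,0],[0,0,0,0,0,0],[0,0,0,0,0,0],[0,0,0,0,0,0]]'
python3 -c "
from fit import *
t=grab('top','t11');crop('t11',230,130,330,270,5,'q1');grab('scene','s11')
a=cv2.imread('pics/s7.png')[220:262,318:358];b=cv2.imread('pics/s11.png')[220:262,318:358]
r=lambda i:cv2.resize(i,None,fx=9,fy=9,interpolation=cv2.INTER_CUBIC)
cv2.imwrite('pics/q2.png',np.hstack([r(a),r(b)]))
"
```

```text
time_s: 39.13
tcp_pos: [0.5443, -0.0235, 0.0438]
ee_rot: [[0.983, 0.182, 0.008], [0.182, -0.983, 0.001], [0.008, 0.001, -1.0]]
wrist_force: [0.6, -0.9, -0.2]
gripper_width: 0.004
time_s: 39.55
tcp_pos: [0.4314, -0.0445, 0.1168]
ee_rot: [[0.983, 0.181, 0.008], [0.181, -0.983, 0.002], [0.009, -0.0, -1.0]]
wrist_force: [0.9, -0.4, 0.4]
gripper_width: 0.004
time_s: 39.97
tcp_pos: [0.4323, -0.0442, 0.1121]
ee_rot: [[0.984, 0.181, -0.001], [0.181, -0.984, -0.0], [-0.001, 0.0, -1.0]]
wrist_force: [-0.1, 0.6, -0.4]
gripper_width: 0.004
```

View pics/q1.png

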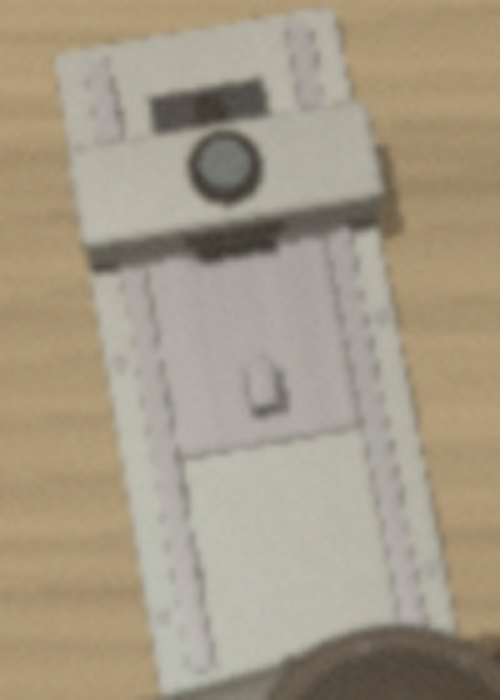

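View pics/q2.png

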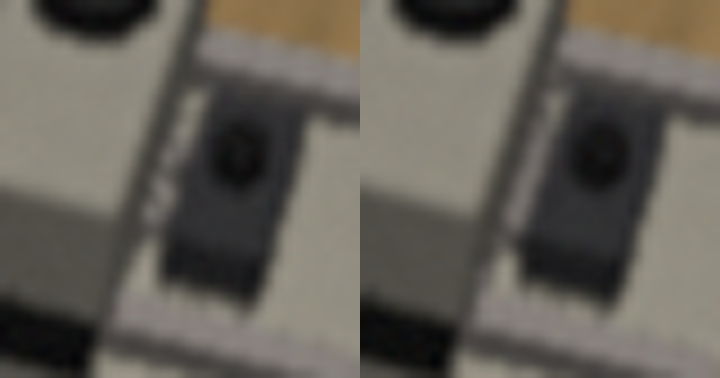

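View pics/s11.png

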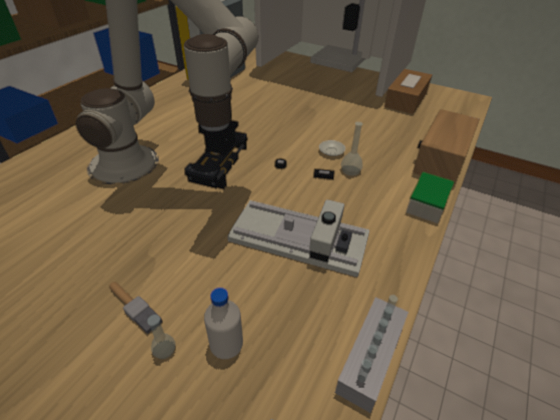

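The carrier advanced to about +20 mm and the plunger strip now lies flush against the stop. The mount is under the bridge, the bystanders haven't moved, and the robot is clear.

```bash
python3 -c "
from station import finish_job
print(finish_job())"
```

```text
the job is handed in; nothing more can be done
None
```

The square mount is seated in the pocket, and the carrier is under the bridge with the contact plunger pushed home. The job is handed in at about 40 s of the 72 s allowed, with the arm clear of everything.

**Seating the mount:** The first try landed on the pocket's front rim with up to about 15 N at the wrist and tilted the mount in the jaws. I set it flat on free bench, regripped it turned by 90°, and it then went in freely. It touched the pocket floor at the expected height, and an overlay of its outline on both camera pictures showed it level.

**Pushing the plunger:** I pushed on the rear face of the lug. The first push stalled at plunger contact, reaching about 10 N along the rails at the wrist. About 7 N of that push had turned into downward load on the lug, which added to the carrier's friction. I backed off and pushed again with almost no downward load. The carrier then moved at about 6 N and stopped dead exactly 5.0 mm after contact, at 8 N.

**Last checks:**
- **Plunger:** it looks flush against the stop, and the carrier is about 20 mm ahead of the reader's origin, within the 15 to 45 mm range.
- **Bridge and bench:** I saw no sign of contact with the bridge, and the other things on the bench look unmoved.
- **Plunger force:** the force on the plunger itself is inferred. The wrist reading includes the carrier's drag of about 3 N, so the plunger saw less than the wrist showed and should have stayed under 10 N throughout.
- **Cameras:** the scene camera read about 2 to 3 mm off from the top camera. I relied on the top camera, which agreed with the robot.

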